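Gauge a bushing with the ratchet stop

ROBOT

A 6-joint arm with a two-finger parallel gripper is mounted at the origin on a cart in front of the work surface, level with it; the furniture and walls round the work are solid. World frame = base frame: x ahead of the robot, y to its left, z up, the work surface at z = 0. Lengths are in m, angles in rad, forces in N, time in s.
With the tool pointing down it reaches from about 0.3 to 0.875 m from the base axis. Payload 6.4 kg.
Tool frame: the origin (TCP) lies at the very end of the fingers, on their centre line; the grasp point (between the pads) lies 19 mm behind it; z points along the fingers, y is the direction in which the jaws open and shut (so a half turn about z gives the same grasp; the last joint's range is limited). The gripper opens to 85 mm and grips with 20 to 120 N. Pads are 22 mm wide; open, the fingers measure 114 mm over their backs; the gripper's body (76 mm by 85 mm) begins 54 mm behind the grasp point. The pads swing forward as they close: fully open they stand 13 mm farther back than shut.
Start: joints at [-1.357, 0.181, 1.607, -0, 1.354, -0.206], TCP at [0.234, -0.525, 0.231] pointing down, gripper open.
Joint ranges: [-2.99, 2.99], [-0.89, 2.07], [0.3, 2.58], [-1.14, 4.28], [0, 2.63], [-3.12, 3.12]. Speed limits (rad/s): [2.57, 2.57, 3.01, 3.14, 3.14, 3.14].

INTERFACE

Orientations are given as a unit quaternion [w, x, y, z].
In Python, from bench import * gives the robot as it stands.
- The arm moves only by the tool arm_command, never from a script. Its argument "motion" is text: rows parted by semicolons, each of 7 numbers parted by spaces: the shift along the tool's x, y, z in units of 0.2 m (1.0 is 0.2 m), then the turn, a rotation vector about the tool's x, y, z in units of 60 degrees (1.0 is 60 degrees), then the opening, from 0 (shut) to 1 (fully open). In form: tx ty tz ax ay az grip; .... A call has 1 to 10 rows; each row shifts and turns the pose as measured when the row begins, along the tool's axes as they then stand; what a row does not reach is not made up. A row lasts 1/12 s, in which the tool goes at most 41.7 mm and 7.16 degrees, less where a joint would pass 70% of its speed; a pose out of reach is approached as far as the arm can. A call with a number of a shift or a turn outside -1 to 1 is refused whole. A call with a gripper value outside its range is refused whole. The fingers move at their own pace and stop on an object; the grip force is fixed at half the most. Time passes only in rows, so rows that do not move let the fingers close. It gives the time, the measured TCP pose, the force and the opening at its end, in the units of the state.
- get_obs(): the state, without advancing time (a new reading comes with each control period).
- camera(name): name is "side" or "top"; returns a dict with "img" (480x640x3 uint8, red, green, blue), "intrinsics" (3x3 intrinsics, pixels), "pose" (4x4, takes a point from camera to world coordinates). Camera axes: x right, y down, z forward; pixel columns grow to the right and rows downward; lengths in m; the calibration is good to about 2 mm. A picture is of the moment at which its call begins. There is no depth.
- hand_in(): hands the job in, once; it reports no verdict.
Trained networks look in the newest picture that a camera, given by its name, has taken for a name from the list of things; names that differ only in an ending like _2 or _b are one class to them, and where a whole thing is asked for, a point or a joint stands for the part that bears it (a point fixed in the world has none). Each returns a list of dicts, best first, with "conf" (0 to 1); they miss things now and then, are a little off and sometimes report something else, mostly with a low value. They report only what shows in the picture. A call takes as long as a camera call. They do not tell look-alikes from the thing itself.
- search_frame(camera, target): "box" ([left, top, right, bottom] in pixels, round what is visible of it).
The state is a dict: "time_s": time; "q": joint angles; "dq": joint speeds; "joint_efforts": joint torques, N m; "eef_pos": TCP position; "eef_rot": TCP orientation; "wrist_force": force on the tool from outside, world axes, zero at the start; "torque": the same for the moment, N m; "opening": opening from 0.0 (shut) to 1.0 (fully open).
Only numpy, scipy, OpenCV 4.12 (cv2) and the standard library are available. Lean on these libraries where they do the work, as an engineer would, in place of code of your own. Each camera call takes 0.05 s, during which the arm holds its last target.

TASK

Measure the taller of the two steel bushings: carry it to the measuring stand, stand it upright in the middle of the round anvil under the spindle's disc, and let go of it. Then turn the ratchet knob on top of the head clockwise until the disc is down on the bushing and the knob slips, and carry on until it has slipped by about a quarter turn, so that the measuring pressure is true (turn only the knob, never force the thimble below it). Leave the bushing clamped like that and leave the other parts lying where they are.

Things in the scene. Friction and masses are not known exactly. Their poses are not given: they have to be found in the camera images.
- bushing: the part: turned bright-steel bushing with a groove round its waist, 50 mm in diameter and 46 mm tall, 0.11 to 0.22 kg, standing on end; origin at the centre of its underside, z up its axis. May be gripped round its largest diameter (50 mm).
- short_bushing: bystander: shorter stepped steel bushing, 40 mm in diameter and 26 mm tall, origin at the centre of its underside. It and the part may stand in either of two places.
- bearing: bystander: sealed ball bearing lying flat, 47 mm in diameter, 14 mm thick, origin at the centre of its underside.
- coupler: bystander: steel air coupler lying on its side, 29 x 83 x 28 mm, origin at the centre of its underside, long along its y.
- stand: bench measuring stand fixed to the worktop: grey cast base 165x108x30 mm, round steel anvil, column, and an arm with a micrometer head, spindle pointing straight down over the anvil. Origin on the worktop under the common axis of anvil, spindle, thimble and knob; x points from the open front to the column (base x -53 to +113 mm, y +-54 mm; column 27 mm thick at x = 80 mm)
- anvil_top (a point): centre of the anvil's flat top, 50 mm above the worktop; anvil 60 mm in diameter; axes as the stand's. The arm overhead has its underside 178 mm above the worktop, reaches forward to x = -18 mm and has a 16 mm thick sleeve hanging to 162 mm, so the part can only be carried in from the front (-x), with the tool leaning back out of the head's way, 35 to 50 degrees from vertical
- spindle (a joint): how far the spindle is down, m. At 0 the disc's face is 62 mm above the anvil; at 0.016 it meets the top of the 46 mm bushing. Starts at 0.007 to 0.0095. Moves 3.18 mm for each radian of the thimble (20 mm a turn). The spindle does not rotate; thimble and knob do not rise or fall
- disc_face (a point): centre of the underside of the spindle's measuring disc, 36 mm in diameter and 5 mm thick; above it the spindle is 8 mm thick.
- thimble (a joint): turn of the thimble (aluminium sleeve below the knob, 21 mm in diameter, 38 mm tall), rad, growing clockwise seen from above, which drives the spindle down. Turns against a steady drag of 0.03 N m.
- ratchet (a joint): how far the ratchet knob has slipped relative to the thimble, rad, growing clockwise seen from above; 0 at the start. Knob and thimble turn together until the torque between them reaches 0.07 N m, then the knob slips round at that torque. With the disc on the bushing this gives about 12 N of measuring force
- knob_grip (a point): point on the vertical axis of the ratchet knob at the height to grip it, 278 mm above the worktop. The knob is a dark knurled cylinder, 26 mm in diameter, from 261 to 289 mm above the worktop, the topmost thing of the head; grip it from straight above. It may be turned without end, in several grasps
Not all that is in view belongs to the job. Of the things that look like the bushing, the largest one is meant.

How it is judged:
On the way, in this order (a step that is already met when the one before it is completed fails the run):
1. the bushing stands free in the middle of the anvil, let go (horizontal distance between bushing and anvil_top below 0.008 m and z of bushing in the frame of anvil_top between -0.003 and 0.003 m and angle between bushing's own z axis and vertical below 0.06 rad and contact force between the fingers and bushing below 0.1 N), for 0.2 s.
2. the disc presses on the bushing and the knob has slipped on the thimble (value of joint ratchet above 0.7 rad and contact force between spindle and bushing above 3 N), for 0.1 s.
At the end, for the whole second after the job is handed in: The bushing stands upright (within 0.06 rad) on the anvil, its axis within 8 mm of the anvil's, clamped by the disc with more than 3 N and at rest; the knob has slipped at least 0.7 rad clockwise on the thimble (all of step 2 and horizontal distance between bushing and anvil_top below 0.008 m and z of bushing in the frame of anvil_top between -0.003 and 0.003 m and angle between bushing's own z axis and vertical below 0.06 rad and linear speed of bushing below 0.01 m/s); the robot touches nothing.
It fails at once if the disc is forced on to the bushing with more than 30 N (screwed down past the ratchet) (contact force between spindle and bushing above 30 N).
It fails at once if the short bushing is moved by more than 20 mm (distance of short_bushing from where it was at the start of the episode above 0.02 m).
It fails at once if the bearing is moved by more than 20 mm (distance of bearing from where it was at the start of the episode above 0.02 m).
It fails at once if the coupler is moved by more than 20 mm (distance of coupler from where it was at the start of the episode above 0.02 m).
It also fails if it takes over 61 s, if anything falls off the work surface, if the arm or the gripper's body presses on something with over 40 N, if the wrist force passes 120 N, or if a joint passes its speed limit or range.

## Working session

There is one attempt and no reset: what is moved stays moved. The work goes in short steps, Python scripts to look and compute and a tool call to move; the robot and the scene stay as the last step left them, time stands still between calls to the robot, and variables do not carry over. Pictures are saved under pics/ and viewed, and the job is handed in when it is done.

Besides the shell and the picture viewer there is one more tool, called after "Call:" as a command line: name --argument value ..., lists and objects as JSON in quotes. arm_command: Moves the arm, as the interface text tells. Shifts and turns lie within -1 to 1; 1 stands for 0.2 m of shift or 60 degrees of turn. Its arguments: {"type":"object","properties":{"motion":{"type":"string"}},"required":["motion"]}

```bash
mkdir -p pics; ls
python3 - <<'E'
from bench import *
import cv2
print(get_obs())
for n in("side","top"):
    c=camera(n); cv2.imwrite(f"pics/{n}0.png",c["img"][:,:,::-1]); print(n,c["intrinsics"].tolist(),c["pose"].round(4).tolist())
    for t in("bushing","short_bushing","stand","spindle","ratchet","thimble","bearing","coupler"):
        print(t,[(round(d["conf"],2),[round(float(x)) for x in d["box"]]) for d in search_frame(n,t)][:4])
E
```

```text
pics
{'time_s': 0.0, 'q': array([-1.35731790e+00,  1.81527911e-01,  1.60799964e+00,  2.93117012e-06,
        1.35377691e+00, -2.06338348e-01]), 'dq': array([-0.00040532, -0.00030674, -0.000754  , -0.00016159,  0.00037174,
       -0.00030166]), 'joint_efforts': array([ 1.10737470e-03, -4.44865680e+01, -3.51334584e+01, -7.17847934e-05,
        9.05827823e-03, -3.33964429e-06]), 'eef_pos': array([ 0.23424589, -0.52453146,  0.23039556]), 'eef_rot': array([-8.55906488e-04,  9.78049716e-01,  2.08369913e-01, -1.62468705e-06]), 'wrist_force': array([ 0.41787618, -0.0119436 , -0.02261291]), 'torque': array([-0.0028096 ,  0.01466248, -0.01773152]), 'opening': 0.998680398697851}
side [[476.2986081729654, 0.0, 320.01334642498625], [0.0, 476.2986081729654, 238.6395161288122], [0.0, 0.0, 1.0]] [[-0.9707, -0.0734, 0.229, 0.3834], [-0.2402, 0.3411, -0.9088, 0.6631], [-0.0114, -0.9372, -0.3487, 0.4751], [0.0, 0.0, 0.0, 1.0]]
bushing [(0.82, [306, 319, 329, 349]), (0.79, [317, 278, 342, 309]), (0.64, [366, 292, 387, 323])]
short_bushing [(0.57, [348, 257, 366, 273])]
stand [(0.71, [137, 203, 272, 404]
[... 176 characters left out ...]
 295, 321])]
coupler [(0.64, [278, 270, 315, 281])]
top [[532.5888989098614, 0.0, 319.49590191797313], [0.0, 532.5888989098614, 245.1257642949336], [0.0, 0.0, 1.0]] [[-0.0156, -0.9944, 0.1042, 0.4772], [-0.9999, 0.015, -0.0073, -0.134], [0.0057, -0.1043, -0.9945, 1.1564], [0.0, 0.0, 0.0, 1.0]]
bushing [(0.66, [268, 249, 288, 267]), (0.62, [336, 240, 359, 265]), (0.54, [328, 288, 345, 305])]
short_bushing [(0.66, [424, 246, 442, 269])]
stand [(0.6, [174, 133, 248, 246]), (0.3, [204, 196, 218, 212])]
spindle [(0.45, [201, 198, 220, 215]), (0.19, [302, 205, 322, 230])]
ratchet [(0.75, [182, 181, 198, 199])]
thimble [(0.84, [180, 177, 201, 201])]
bearing [(0.83, [303, 206, 323, 231])]
coupler []
```

View pics/side0.png

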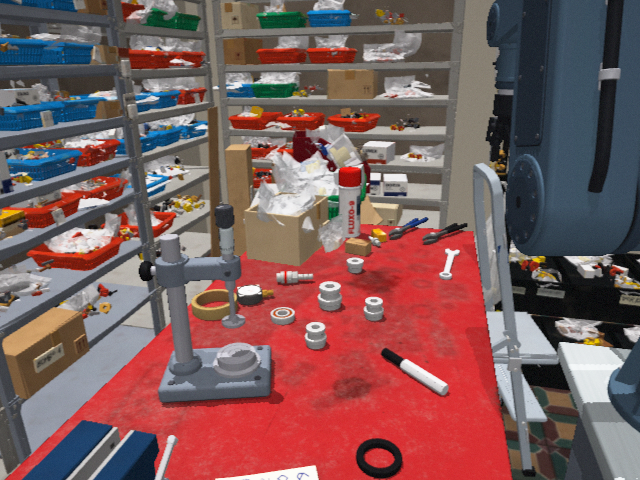

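View pics/top0.png

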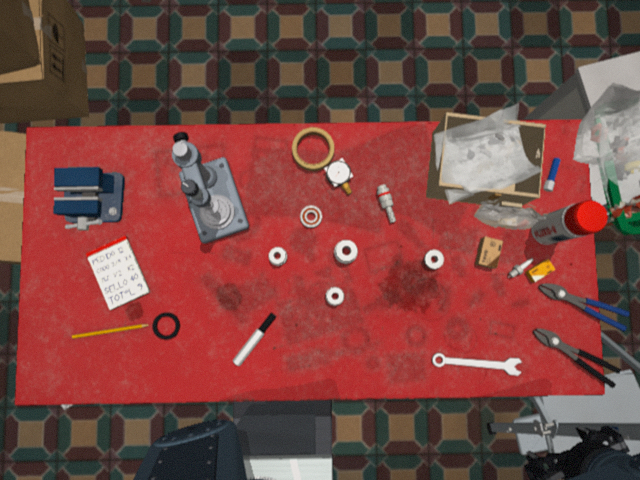

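Run:
```python
import cv2,numpy as np
a=cv2.imread("pics/top0.png")[170:350,150:470]; cv2.imwrite("pics/topc.png",cv2.resize(a,(800,450),interpolation=cv2.INTER_CUBIC))
a=cv2.imread("pics/side0.png")[195:415,130:420]; cv2.imwrite("pics/sidec.png",cv2.resize(a,(780,592),interpolation=cv2.INTER_CUBIC))
```

```text
(no output)
```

View pics/topc.png

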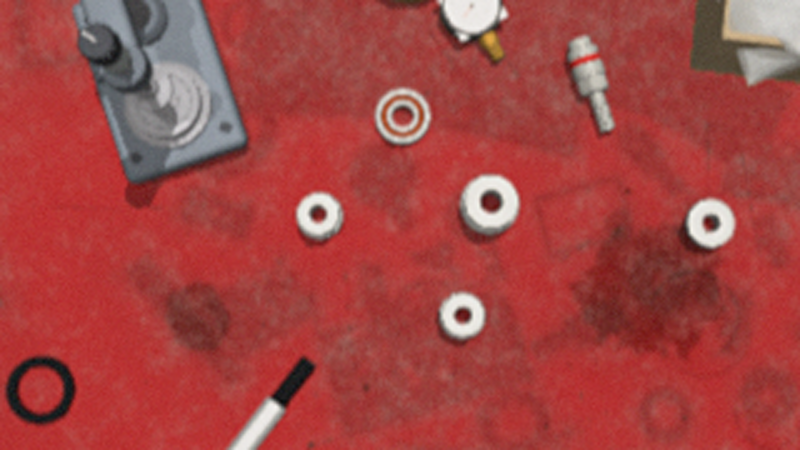

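View pics/sidec.png

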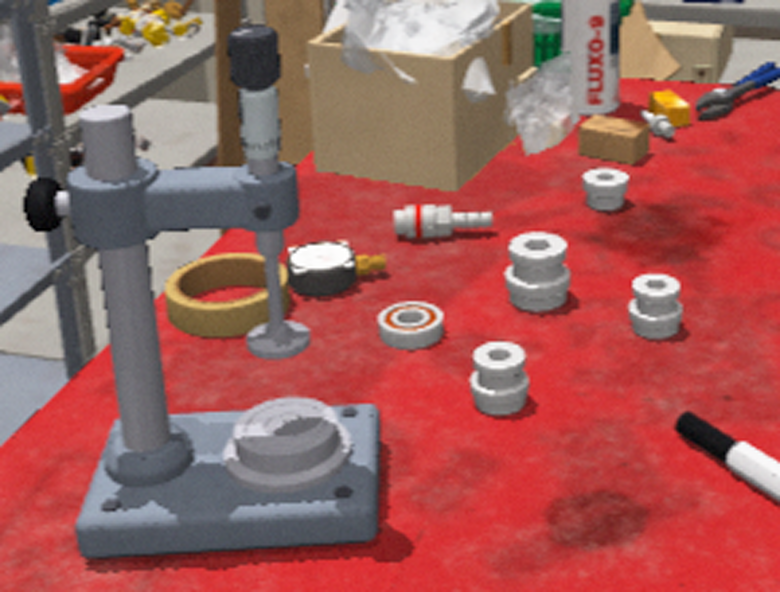

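```bash
cat > h.py <<'E'
import numpy as np,cv2
CAM={"side":(np.array([[476.2986,0,320.0133],[0,476.2986,238.6395],[0,0,1]]),np.array([[-0.9707,-0.0734,0.229,0.3834],[-0.2402,0.3411,-0.9088,0.6631],[-0.0114,-0.9372,-0.3487,0.4751]])),
"top":(np.array([[532.5889,0,319.4959],[0,532.5889,245.1258],[0,0,1]]),np.array([[-0.0156,-0.9944,0.1042,0.4772],[-0.9999,0.015,-0.0073,-0.134],[0.0057,-0.1043,-0.9945,1.1564]]))}
def proj(c,P):
    K,T=CAM[c]; P=np.atleast_2d(P); q=(P-T[:,3])@T[:,:3]; q=q@K.T; return q[:,:2]/q[:,2:]
def onplane(c,uv,z):
    K,T=CAM[c]; d=T[:,:3]@np.linalg.solve(K,[uv[0],uv[1],1]); return T[:,3]+d*(z-T[2,3])/d[2]
def crop(src,out,x0,y0,w,h,s):
    a=cv2.imread(src)[y0:y0+h,x0:x0+w]; cv2.imwrite(out,cv2.resize(a,None,fx=s,fy=s,interpolation=cv2.INTER_CUBIC))
def circ(x,y,z,r,n=60):
    t=np.linspace(0,2*np.pi,n); return np.c_[x+r*np.cos(t),y+r*np.sin(t),0*t+z]
E
python3 - <<'E'
from h import *
for c,uv in(("top",(346.2,250.6)),("side",(330.4,285.7))): print("bush",c,onplane(c,uv,.046))
for c,uv in(("top",(188.8,186)),("side",(224.4,208.4))): print("knob",c,onplane(c,uv,.289))
crop("pics/top0.png","pics/a.png",160,120,100,130,5); crop("pics/side0.png","pics/b.png",150,330,130,80,6)
crop("pics/top0.png","pics/c.png",325,230,45,45,12)
E
```

```text
bush top [ 0.58117596 -0.19790604  0.046     ]
bush side [ 0.57832476 -0.19241707  0.046     ]
knob top [0.66967762 0.07432652 0.289     ]
knob side [0.66135361 0.09084956 0.289     ]
```

View pics/a.png

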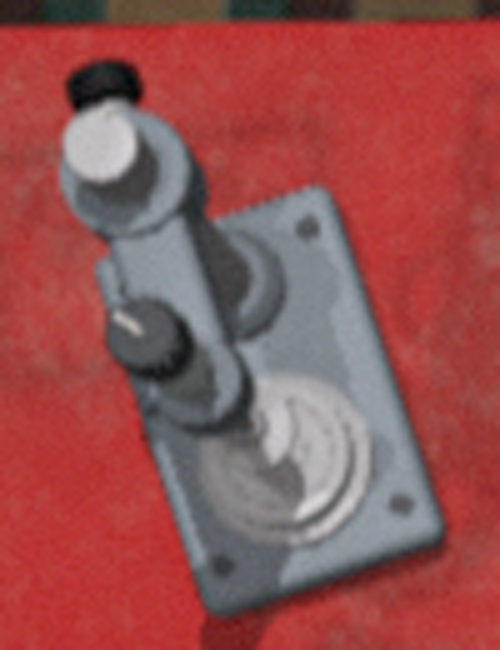

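View pics/b.png

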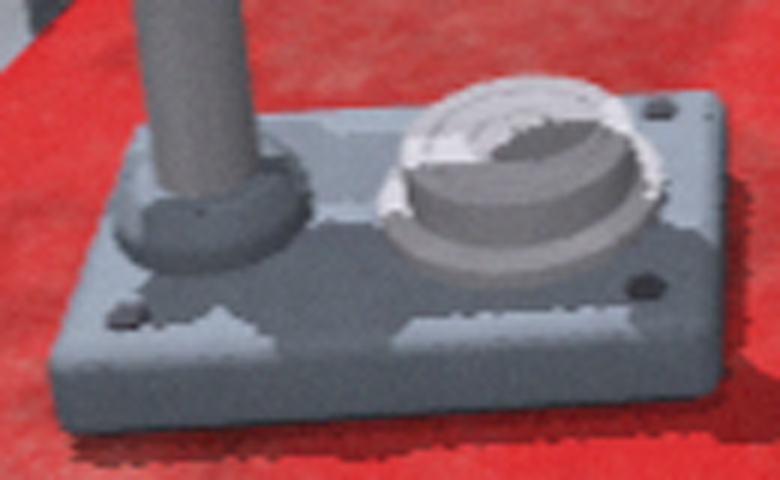

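View pics/c.png

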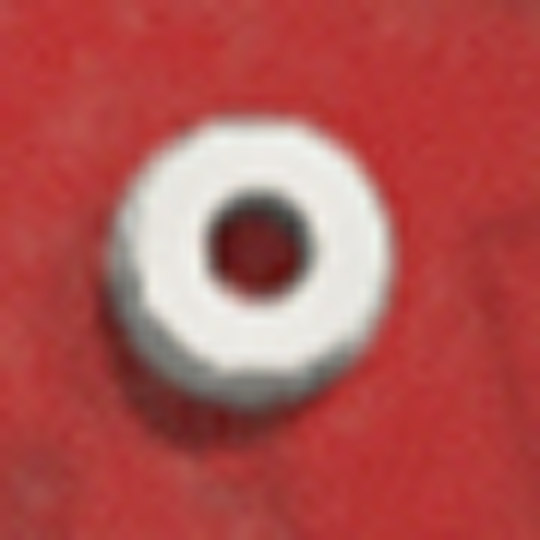

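```bash
cat > fit.py <<'E'
from h import *
from scipy.optimize import least_squares
def W(p,L):
    L=np.atleast_2d(L).astype(float); c,s=np.cos(p[2]),np.sin(p[2]); return np.c_[p[0]+c*L[:,0]-s*L[:,1],p[1]+s*L[:,0]+c*L[:,1],L[:,2]]
# points: local, cam, pixel
a=lambda u,v:(u/5+160,v/5+120); b=lambda u,v:(u/6+150,v/6+330)
obs=[("top",(0,0,.289),a(146,333)),("side",(0,0,.289),(224.4,208.4)),("side",(0,0,.050),b(522,143)),
]
# base-edge line obs: local edge line point pairs, pixels on line
edges=[("top",((-.053,-.054,.03),(.113,-.054,.03)),[a(340,225),a(436,505)]),
("top",((-.053,-.054,.03),(-.053,.054,.03)),[a(425,548),a(235,608)]),
("side",((-.053,-.054,.0),(-.053,.054,.0)),[]),]
def res(p):
    r=[]
    for c,l,uv in obs: r+=list((proj(c,W(p,l))[0]-uv+p[3:5]*0))
    for c,(l0,l1),uvs in edges:
        q=proj(c,W(p,[l0,l1])); d=(q[1]-q[0])/np.linalg.norm(q[1]-q[0]); n=np.array([-d[1],d[0]])
        r+=[n@(np.array(u)-q[0]) for u in uvs]
    return np.array(r)
s=least_squares(res,[.66,.08,.2,0,0],loss="soft_l1"); p=s.x
if __name__=="__main__":
    print(p[:3],np.degrees(p[2]),res(p).round(1))
    for c in("top","side"):
        img=cv2.imread(f"pics/{c}0.png"); S=4
        img=cv2.resize(img,None,fx=S,fy=S,interpolation=cv2.INTER_CUBIC)
        def poly(P,col):
            q=(proj(c,P)+.5)*S-.5; cv2.polylines(img,[np.round(q).astype(int)],False,col,1)
        cx,cy=p[:2]
        for z,r in((.289,.013),(.261,.013),(.05,.03),(.03,.03)): poly(circ(cx,cy,z,r),(0,255,0))
        for z in(0,.03): poly(W(p,[(-.053,-.054,z),(.113,-.054,z),(.113,.054,z),(-.053,.054,z),(-.053,-.054,z)]),(255,255,0))
        k=W(p,(.08,0,0))[0]
        poly(circ(k[0],k[1],.03,.0135),(0,255,255)); poly(circ(k[0],k[1],.16,.0135),(0,255,255))
        x0,y0=((160,130) if c=="top" else (130,200))
        w,h=((110,130) if c=="top" else(150,150)) if c=="top" else (150,210)
        cv2.imwrite(f"pics/ov_{c}.png",img[y0*S:(y0+h)*S,x0*S:(x0+w)*S][:, :800] if c=="top" else cv2.resize(img[y0*S:(y0+h)*S,x0*S:(x0+w)*S],None,fx=.7,fy=.7,interpolation=cv2.INTER_AREA))
E
python3 fit.py
```

```text
[0.66834707 0.07515059 0.31440766] 18.01423170836689 [-0.9  0.2  0.1 -3.5 -0.1 -2.5 -0.2  0.4 -0.4  0.3]
```

View pics/ov_top.png

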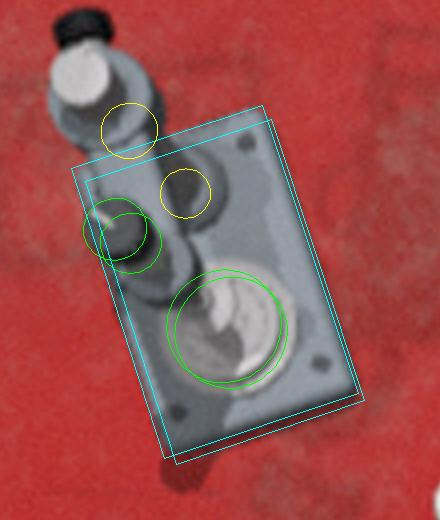

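View pics/ov_side.png

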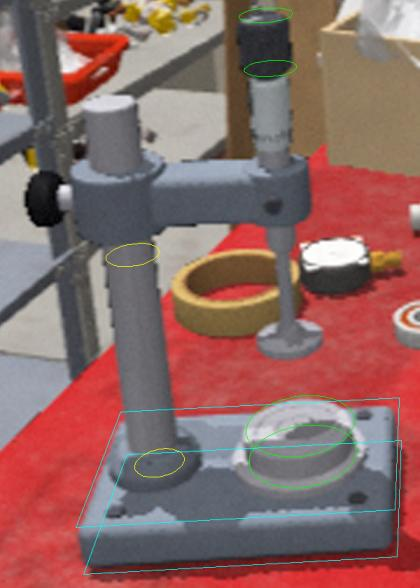

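```bash
sed -i 's/+p\[3:5\]\*0/+(p[3:5] if c=="side" else 0)/; s/loss="soft_l1"/loss="linear"/' fit.py
sed -i 's/q=(proj(c,P)+.5)/q=(proj(c,P)+.5+(p[3:5] if c=="side" else 0))/' fit.py
python3 fit.py
python3 - <<'E'
from h import *
from fit import p
print(p)
for c,uv in(("top",(346.6,250.6)),("side",np.array((330.4,285.7))-p[3:5])): print("bush",c,onplane(c,uv,.046))
E
```

```text
[0.6685353  0.07418148 0.31818257] 18.23051856855629 [-0.3  0.1  0.1 -0.4 -0.1  0.4 -0.5 -0.1 -0.5  0.5]
[ 0.6685353   0.07418148  0.31818257 -0.13961866  3.27138671]
bush top [ 0.58116333 -0.19874415  0.046     ]
bush side [ 0.58142351 -0.20744674  0.046     ]
```

View pics/ov_top.png

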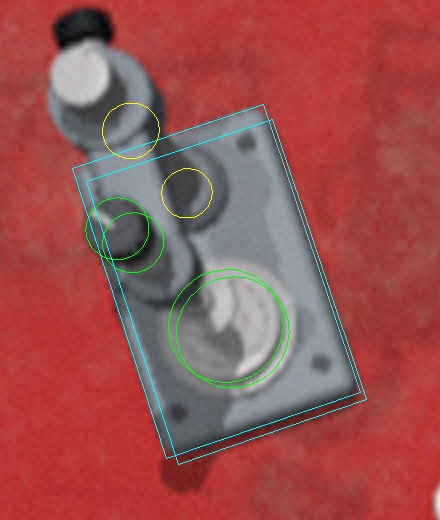

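View pics/ov_side.png

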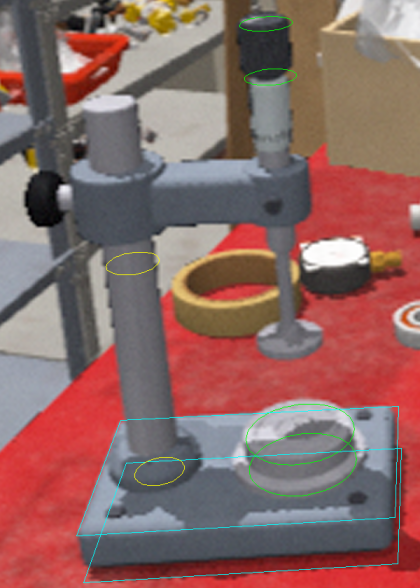

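Run:
```python
from h import *
print("flange",onplane("top",(217-.4,211.5-.4),.036), "knob",onplane("top",(189.2-.4,186.6-.4),.289))
print("bush", onplane("top",(346.7,250.2),.046))
# bush silhouettes overlay
for c,(x0,y0,w,h) in(("top",(325,230,45,45)),("side",(305,270,50,50))):
    S=12; img=cv2.resize(cv2.imread(f"pics/{c}0.png"),None,fx=S,fy=S,interpolation=cv2.INTER_CUBIC)
    for z,r in((.046,.025),(0,.025),(.02,.025)):
        q=(proj(c,circ(.5815,-.198,z,r))+.5)*S-.5; cv2.polylines(img,[np.round(q).astype(int)],False,(0,255,0),1)
    cv2.imwrite(f"pics/bo_{c}.png",img[y0*S:(y0+h)*S,x0*S:(x0+w)*S])
a=np.hstack([cv2.resize(cv2.imread(f"pics/bo_{c}.png"),(400,400)) for c in("top","side")]); cv2.imwrite("pics/bo.png",a)
```

```text
flange [0.67064112 0.07550402 0.036     ] knob [0.66934091 0.07432319 0.289     ]
bush [ 0.58200165 -0.19897136  0.046     ]
```

View pics/bo.png

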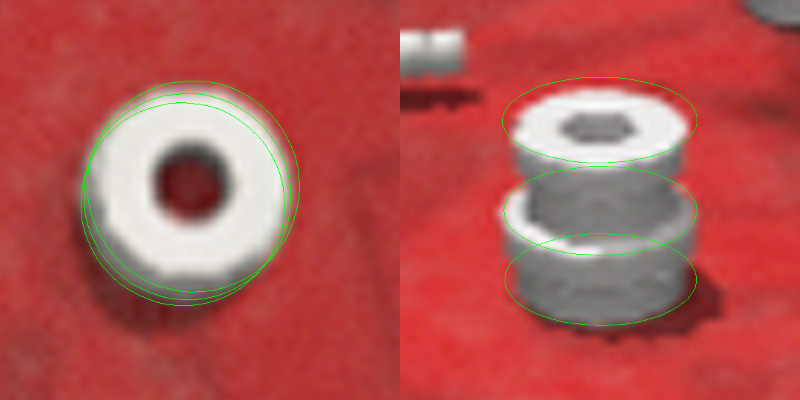

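```bash
cat > pl.py <<'E'
from bench import *
import numpy as np, json, os
from scipy.spatial.transform import Rotation as R
def cur():
    o=get_obs(); w,x,y,z=o["eef_rot"]
    d=json.load(open("log.json")) if os.path.exists("log.json") else []
    d.append([list(map(float,o["q"])),list(map(float,o["eef_pos"])),[w,x,y,z]]); json.dump(d,open("log.json","w"))
    print("t",round(o["time_s"],2),"q",o["q"].round(3),"F",o["wrist_force"].round(1),"op",round(o["opening"],3))
    return np.array(o["eef_pos"]),R.from_quat([x,y,z,w])
def ori(tilt,psi,spin=0):
    t,p=np.radians([tilt,psi]); z=np.array([np.sin(t)*np.cos(p),np.sin(t)*np.sin(p),-np.cos(t)]); y=np.array([np.sin(p),-np.cos(p),0]); x=np.cross(y,z)
    return R.from_matrix(np.c_[x,y,z])*R.from_euler("z",spin,degrees=True)
def show():
    p,r=cur(); m=r.as_matrix(); z=m[:,2]; print("pos",p.round(4),"tilt",round(np.degrees(np.arccos(-z[2])),2),"psi_z",round(np.degrees(np.arctan2(z[1],z[0])),1),"yaxis",m[:,1].round(3)); return p,r
def plan(pos,rot,n=None):
    p,r=show(); d=r.inv().apply(np.array(pos)-p); rel=r.inv()*rot; a=np.degrees(rel.magnitude()); L=np.linalg.norm(d)
    n=n or int(np.ceil(max(L/.0385,a/6.9)))
    rv=rel.as_rotvec()/n; k=R.from_rotvec(rv)
    # screw: sum_i k^i s = d
    M=sum((R.from_rotvec(rv*i).as_matrix() for i in range(n)),np.zeros((3,3))); s=np.linalg.solve(M,d)
    print("n",n,"dist",round(L,4),"ang",round(a,2)); print("row",(s/.2).round(3),(rv/np.radians(60)).round(3))
E
python3 - <<'E'
from pl import *
r=ori(47,50); z=r.as_matrix()[:,2]
P=np.array([.5815,-.1985,.018]); print((P+z*.012).round(4))
plan(P+z*.012-z*.12+[0,0,.02],r)
E
```

```text
[ 0.5871 -0.1918  0.0098]
t 0.9 q [-1.357  0.181  1.607  0.     1.354 -0.206] F [-0.1  0.  -0.6] op 1.001
pos [ 0.2344 -0.5251  0.2313] tilt 0.0 psi_z 64.7 yaxis [ 0.408 -0.913 -0.   ]
n 11 dist 0.4158 ang 53.33
row [ 0.153 -0.016  0.121] [ 0.016  0.07  -0.037]
```

Call:
arm_command --motion "0.153 -0.016 0.121 0.016 0.07 -0.037 1; 0.153 -0.016 0.121 0.016 0.07 -0.037 1; 0.153 -0.016 0.121 0.016 0.07 -0.037 1; 0.153 -0.016 0.121 0.016 0.07 -0.037 1; 0.153 -0.016 0.121 0.016 0.07 -0.037 1"

```text
time_s: 1.32
eef_pos: [0.3761, -0.4332, 0.1396]
eef_rot: [-0.072, 0.935, 0.3, 0.174]
wrist_force: [0.8, -0.1, -1.0]
opening: 1.003
```

Run:
```python
from pl import *
r=ori(47,50); z=r.as_matrix()[:,2]
P=np.array([.5815,-.1985,.018])
plan(P+z*.012-z*.12+[0,0,.02],r)
```

```text
t 1.32 q [-1.262  0.326  1.675  0.361  1.308 -0.436] F [ 0.8 -0.1 -1. ] op 1.003
pos [ 0.3761 -0.4332  0.1396] tilt 21.7 psi_z 40.2 yaxis [ 0.586 -0.81  -0.03 ]
n 7 dist 0.2346 ang 28.85
row [ 0.13  -0.018  0.107] [ 0.016  0.06  -0.03 ]
```

Call:
arm_command --motion "0.13 -0.018 0.107 0.016 0.06 -0.03 1; 0.13 -0.018 0.107 0.016 0.06 -0.03 1; 0.13 -0.018 0.107 0.016 0.06 -0.03 1; 0.13 -0.018 0.107 0.016 0.06 -0.03 1; 0.13 -0.018 0.107 0.016 0.06 -0.03 1; 0.13 -0.018 0.107 0.016 0.06 -0.03 1; 0.13 -0.018 0.107 0.016 0.06 -0.03 1"

```text
time_s: 1.9
eef_pos: [0.5366, -0.2509, 0.1107]
eef_rot: [-0.175, 0.825, 0.388, 0.371]
wrist_force: [0.4, -0.6, -1.0]
opening: 0.998
```

Run:
```python
from pl import *
import cv2
r=ori(47,50); z=r.as_matrix()[:,2]
P=np.array([.5815,-.1985,.018])
plan(P+z*.012-z*.06,r)
for n in("side","top"):
    c=camera(n); cv2.imwrite(f"pics/{n}1.png",c["img"][:,:,::-1])
from h import *
crop("pics/side1.png","pics/s1.png",240,200,200,150,4);crop("pics/top1.png","pics/t1.png",280,190,200,150,4)
```

```text
t 1.9 q [-1.051  0.494  1.72   0.794  1.383 -0.703] F [ 0.4 -0.6 -1. ] op 0.998
pos [ 0.5366 -0.2509  0.1107] tilt 48.45 psi_z 50.4 yaxis [ 0.77  -0.638 -0.   ]
n 2 dist 0.0689 ang 1.5
row [-0.055  0.002  0.163] [-0.002 -0.012  0.002]
```

View pics/s1.png

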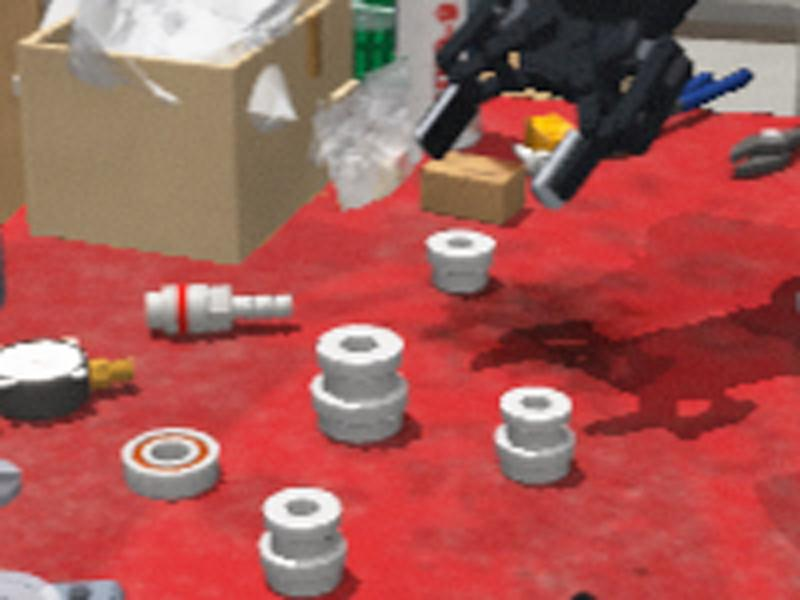

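View pics/t1.png

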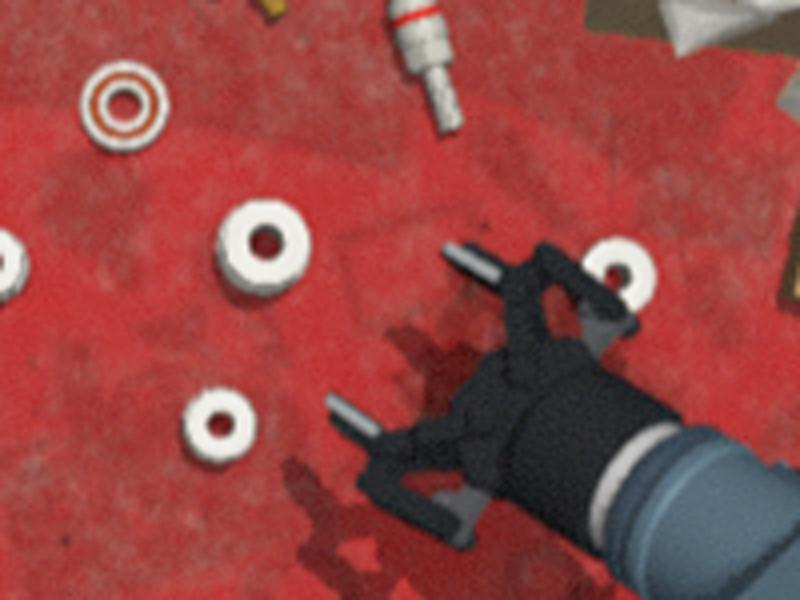

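Run:
```python
from pl import *
from h import *
p,r=cur(); z=r.as_matrix()[:,2]; y=r.as_matrix()[:,1]; x=r.as_matrix()[:,0]
print(proj("top",p-z*.013), proj("side",p-z*.013))
for s in(1,-1): print(proj("top",p-z*.013+s*y*.0425+x*.0), proj("side",p-z*.013+s*y*.0425))
```

```text
t 2.0 q [-1.048  0.495  1.722  0.793  1.383 -0.702] F [-1.   0.4 -0.9] op 1.005
[[378.19964078 272.65998029]] [[359.40984369 243.6691329 ]]
[[391.50771052 255.68977493]] [[346.37943588 238.1969373 ]]
[[364.79360275 289.755113  ]] [[373.31152593 249.50722526]]
```

Call:
arm_command --motion "-0.055 0.002 0.163 -0.002 -0.012 0.002 1; -0.055 0.002 0.163 -0.002 -0.012 0.002 1; 0 0 0 0 0 0 1"

```text
time_s: 2.25
eef_pos: [0.5599, -0.2244, 0.0489]
eef_rot: [-0.168, 0.831, 0.389, 0.359]
wrist_force: [-1.1, 1.9, -1.0]
opening: 1.006
```

Run:
```python
from pl import *
import cv2
r=ori(47,50); z=r.as_matrix()[:,2]
P=np.array([.5815,-.1985,.018])
plan(P+z*.012,r)
```

```text
t 2.25 q [-0.981  0.586  1.728  0.826  1.253 -0.732] F [-1.1  1.9 -1. ] op 1.006
pos [ 0.5599 -0.2244  0.0489] tilt 46.72 psi_z 50.1 yaxis [ 0.768 -0.641  0.   ]
n 2 dist 0.0578 ang 0.33
row [ 0.002 -0.     0.144] [-0.001  0.002  0.001]
```

Call:
arm_command --motion "0.002 0 0.144 0 0.002 0 1; 0.002 0 0.144 0 0.002 0 1; 0 0 0 0 0 0 1"

```text
time_s: 2.5
eef_pos: [0.5883, -0.1952, 0.0108]
eef_rot: [-0.166, 0.831, 0.389, 0.361]
wrist_force: [-1.5, 1.5, 0.4]
opening: 0.997
```

Run:
```python
from pl import *
import cv2
r=ori(47,50); z=r.as_matrix()[:,2]
P=np.array([.5815,-.1985,.018])
plan(P+z*.012,r)
for n in("side","top"):
    c=camera(n); cv2.imwrite(f"pics/{n}2.png",c["img"][:,:,::-1])
from h import *
crop("pics/side2.png","pics/s1.png",290,240,80,80,5);crop("pics/top2.png","pics/t1.png",310,210,80,80,5)
cv2.imwrite("pics/st2.png",np.hstack([cv2.imread("pics/s1.png"),cv2.imread("pics/t1.png")]))
```

```text
t 2.5 q [-0.911  0.66   1.717  0.885  1.172 -0.751] F [-1.5  1.5  0.4] op 0.997
pos [ 0.5883 -0.1952  0.0108] tilt 46.82 psi_z 49.8 yaxis [ 0.767 -0.642  0.004]
n 1 dist 0.0037 ang 0.3
row [ 0.003 -0.015  0.01 ] [0.002 0.003 0.003]
```

View pics/st2.png

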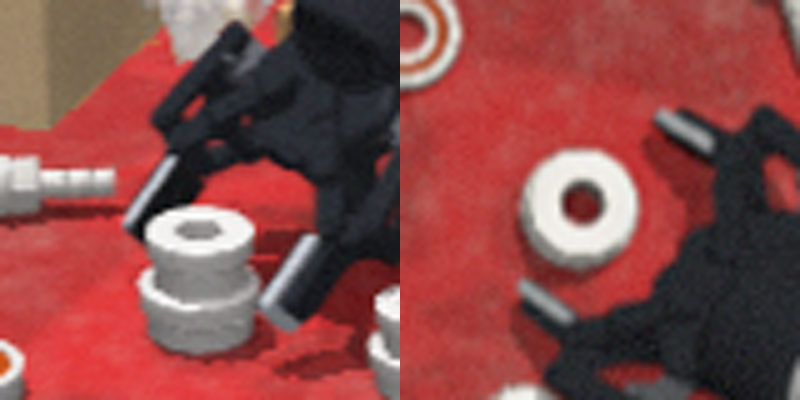

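Call:
arm_command --motion "0.003 -0.015 0.01 0 0 0 1; 0 0 0 0 0 0 0.7; 0 0 0 0 0 0 0.5; 0 0 0 0 0 0 0.4; 0 0 0 0 0 0 0.3; 0 0 0 0 0 0 0.3; 0 0 0 0 0 0 0.3; 0 0 0 0 0 0 0.3"

```text
time_s: 3.27
eef_pos: [0.5875, -0.2036, 0.0183]
eef_rot: [-0.158, 0.832, 0.389, 0.362]
wrist_force: [0.6, -1.0, -1.8]
opening: 0.523
```

Run:
```python
from pl import *
import cv2
show()
for n in("side","top"):
    c=camera(n); cv2.imwrite(f"pics/{n}3.png",c["img"][:,:,::-1])
from h import *
crop("pics/side3.png","pics/s1.png",290,240,80,80,5);crop("pics/top3.png","pics/t1.png",310,210,80,80,5)
cv2.imwrite("pics/st3.png",np.hstack([cv2.imread("pics/s1.png"),cv2.imread("pics/t1.png")]))
```

```text
t 3.27 q [-0.921  0.644  1.72   0.883  1.172 -0.753] F [ 0.6 -1.  -1.8] op 0.523
pos [ 0.5875 -0.2036  0.0183] tilt 46.57 psi_z 48.6 yaxis [ 0.762 -0.647  0.018]
```

View pics/st3.png

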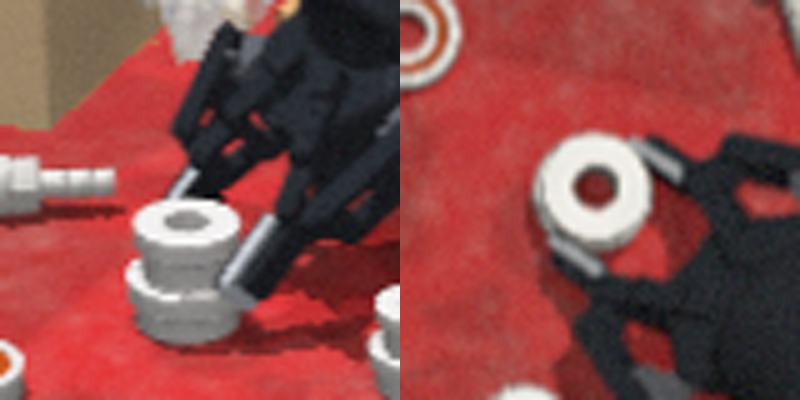

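Call:
arm_command --motion "0 0 0 0 0 0 0.8; 0 0 0 0 0 0 1; 0 0 0 0 0 0 1; 0 0 0 0 0 0 1"

```text
time_s: 3.7
eef_pos: [0.5879, -0.203, 0.0185]
eef_rot: [-0.159, 0.832, 0.389, 0.363]
wrist_force: [1.2, 0.1, -0.7]
opening: 0.998
```

Run:
```python
from pl import *
import cv2
p,r=show()
for n in("side","top"):
    c=camera(n); cv2.imwrite(f"pics/{n}4.png",c["img"][:,:,::-1])
from h import *
# overlay tcp frame: tip rectangles at open
z=r.as_matrix()[:,2]; y=r.as_matrix()[:,1]; x=r.as_matrix()[:,0]
out=[]
for c,(x0,y0) in(("side",(285,240)),("top",(310,200))):
    S=5;w=80
    img=cv2.resize(cv2.imread(f"pics/{c}4.png")[y0:y0+w,x0:x0+w],None,fx=S,fy=S,interpolation=cv2.INTER_CUBIC)
    for s in(1,-1):
        q=np.array([p+s*y*.0425+a*x+b*z for a,b in((-.011,-.013),(.011,-.013),(.011,-.04),(-.011,-.04),(-.011,-.013))])
        cv2.polylines(img,[np.round((proj(c,q)-[x0,y0]+.5)*S).astype(int)],False,(0,255,0),1)
    out.append(img)
cv2.imwrite("pics/st4.png",np.hstack(out))
```

```text
t 3.7 q [-0.921  0.644  1.719  0.884  1.173 -0.753] F [ 1.2  0.1 -0.7] op 0.998
pos [ 0.5879 -0.203   0.0185] tilt 46.65 psi_z 48.7 yaxis [ 0.762 -0.647  0.018]
```

View pics/st4.png

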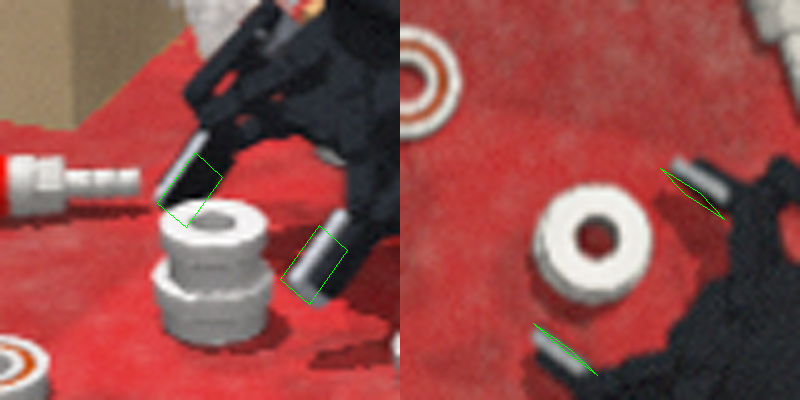

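Run:
```python
from pl import *
from h import *
B=onplane("top",(349.0,247.0),.046); print("B",B)
r=ori(47,49); z=r.as_matrix()[:,2]
P=np.array([B[0],B[1],.0205])
plan(P+z*.015,r)
```

```text
B [ 0.58866576 -0.20393561  0.046     ]
t 3.8 q [-0.921  0.644  1.719  0.884  1.173 -0.753] F [-0.2 -1.2  0.1] op 1.002
pos [ 0.5879 -0.203   0.0185] tilt 46.65 psi_z 48.7 yaxis [ 0.762 -0.647  0.018]
n 1 dist 0.0136 ang 1.29
row [0.007 0.006 0.067] [0.004 0.006 0.02 ]
```

Call:
arm_command --motion "0.007 0.006 0.067 0.004 0.006 0.02 1; 0 0 0 0 0 0 1"

```text
time_s: 3.97
eef_pos: [0.5966, -0.1957, 0.0102]
eef_rot: [-0.166, 0.835, 0.379, 0.363]
wrist_force: [-1.0, 0.5, -1.1]
opening: 1.001
```

Call:
arm_command --motion "0 0 0 0 0 0 0.75; 0 0 0 0 0 0 0.75"

```text
time_s: 4.13
eef_pos: [0.5969, -0.1946, 0.0093]
eef_rot: [-0.166, 0.835, 0.38, 0.363]
wrist_force: [-0.2, -0.0, -0.3]
opening: 0.758
```

Call:
arm_command --motion "0 0 0 0 0 0 0.65; 0 0 0 0 0 0 0.65"

```text
time_s: 4.3
eef_pos: [0.5969, -0.1942, 0.0091]
eef_rot: [-0.167, 0.835, 0.38, 0.363]
wrist_force: [0.4, -0.2, 0.5]
opening: 0.648
```

```bash
cat > look.py <<'E'
import sys
from pl import *
from h import *
n=sys.argv[1]; S=5; w=80
show(); out=[]
for c,a in(("side",sys.argv[2]),("top",sys.argv[3])):
    im=camera(c)["img"][:,:,::-1]; cv2.imwrite(f"pics/{c}{n}.png",im); x0,y0=map(int,a.split(","))
    out.append(cv2.resize(im[y0:y0+w,x0:x0+w],None,fx=S,fy=S,interpolation=cv2.INTER_CUBIC))
cv2.imwrite(f"pics/st{n}.png",np.hstack(out))
E
python3 look.py 5 285,240 310,200
```

```text
t 4.3 q [-0.901  0.67   1.707  0.901  1.162 -0.733] F [ 0.4 -0.2  0.5] op 0.648
pos [ 0.5969 -0.1942  0.0091] tilt 47.07 psi_z 49.1 yaxis [ 0.755 -0.656 -0.003]
```

View pics/st5.png

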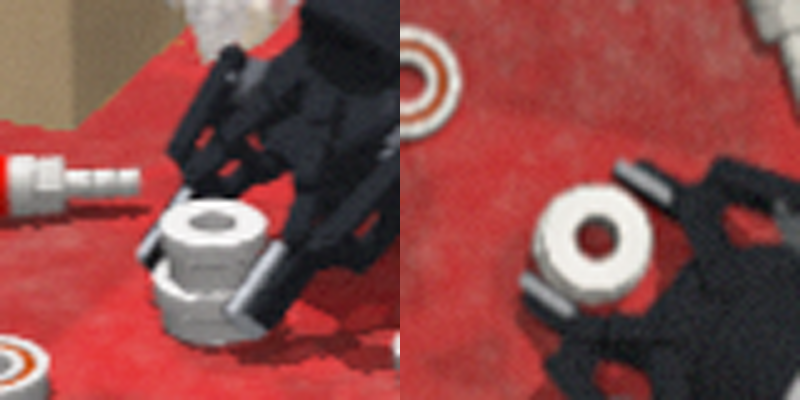

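Call:
arm_command --motion "0 -0.008 0 0 0 0 0.62; 0 0 0 0 0 0 0.58; 0 0 0 0 0 0 0.55"

```text
time_s: 4.65
eef_pos: [0.5958, -0.1939, 0.0098]
eef_rot: [-0.166, 0.835, 0.38, 0.363]
wrist_force: [0.3, 0.9, 0.5]
opening: 0.557
```

Call:
arm_command --motion "0 0 0 0 0 0 0.5; 0 0 0 0 0 0 0.5"

```text
time_s: 4.82
eef_pos: [0.5957, -0.194, 0.01]
eef_rot: [-0.166, 0.835, 0.38, 0.363]
wrist_force: [0.3, 1.1, -0.9]
opening: 0.548
```

```bash
python3 look.py 6 285,240 310,200
```

```text
t 4.82 q [-0.902  0.666  1.712  0.901  1.162 -0.735] F [ 0.3  1.1 -0.9] op 0.548
pos [ 0.5957 -0.194   0.01  ] tilt 47.07 psi_z 49.0 yaxis [ 0.754 -0.657 -0.001]
```

View pics/st6.png

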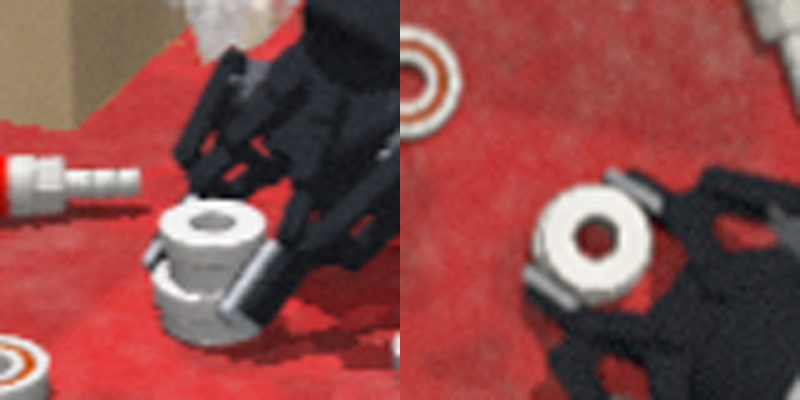

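Call:
arm_command --motion "0 0 0 0 0 0 0.4; 0 0 0 0 0 0 0.3; 0 0 0 0 0 0 0.3"

```text
time_s: 5.17
eef_pos: [0.5957, -0.1939, 0.0099]
eef_rot: [-0.166, 0.835, 0.38, 0.363]
wrist_force: [-0.4, -0.5, 0.1]
opening: 0.546
```

```bash
python3 look.py 7 285,240 310,200; python3 -c "
from pl import *
p,r=cur(); plan(p+[0,0,.03],r)"
```

```text
t 5.17 q [-0.902  0.666  1.712  0.901  1.162 -0.735] F [-0.4 -0.5  0.1] op 0.546
pos [ 0.5957 -0.1939  0.0099] tilt 47.07 psi_z 49.0 yaxis [ 0.754 -0.657 -0.001]
t 5.27 q [-0.902  0.666  1.712  0.901  1.162 -0.735] F [-0.4 -0.7  0.8] op 0.546
t 5.27 q [-0.902  0.666  1.712  0.901  1.162 -0.735] F [-0.4 -0.7  0.8] op 0.546
pos [ 0.5957 -0.1939  0.0099] tilt 47.07 psi_z 49.0 yaxis [ 0.754 -0.657 -0.001]
n 1 dist 0.03 ang 0.0
row [ 0.11  -0.    -0.102] [0. 0. 0.]
```

View pics/st7.png

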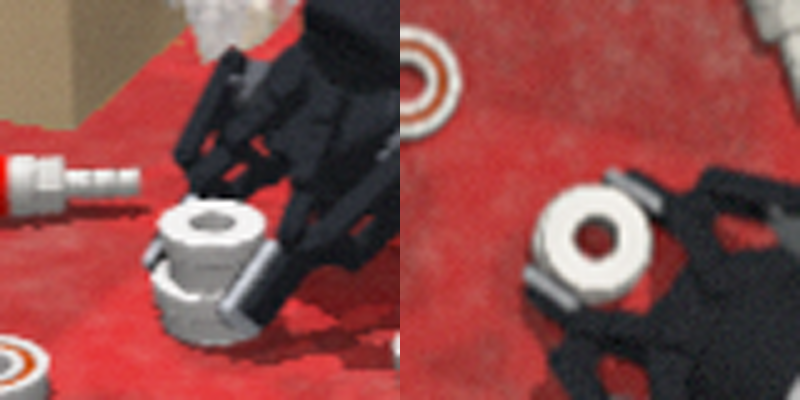

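Run:
```python
from pl import *
p,r=show()
b=r.inv().apply(np.array([.5887,-.2037,0])-p); print(b); b[1]=0
json.dump([b.tolist(),r.as_quat().tolist()],open("grasp.json","w"))
```

```text
t 5.27 q [-0.902  0.666  1.712  0.901  1.162 -0.735] F [-0.4 -0.7  0.8] op 0.546
pos [ 0.5957 -0.1939  0.0099] tilt 47.07 psi_z 49.0 yaxis [ 0.754 -0.657 -0.001]
[-0.01542111  0.00114032 -0.00198338]
```

Call:
arm_command --motion "0.04 0 -0.037 0 0 0 0.3; 0.11 0 -0.102 0 0 0 0.3; 0.11 0 -0.102 0 0 0 0.3; 0.11 0 -0.102 0 0 0 0.3; 0 0 0 0 0 0 0.3"

```text
time_s: 5.68
eef_pos: [0.5939, -0.1921, 0.1127]
eef_rot: [-0.169, 0.836, 0.378, 0.361]
wrist_force: [1.7, -1.0, -1.9]
opening: 0.544
```

```bash
python3 look.py 8 285,210 310,190
```

```text
t 5.68 q [-0.902  0.473  1.73   0.847  1.277 -0.584] F [ 1.7 -1.  -1.9] op 0.544
pos [ 0.5939 -0.1921  0.1127] tilt 46.99 psi_z 49.5 yaxis [ 0.754 -0.657 -0.01 ]
```

View pics/st8.png

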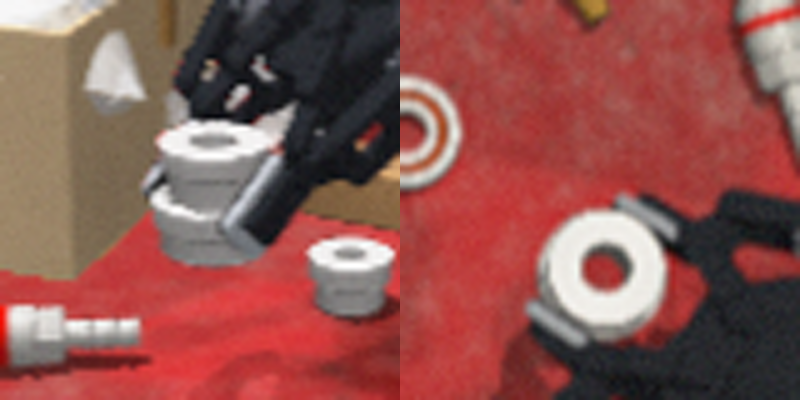

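```bash
cat > tgt.py <<'E'
from pl import *
b=np.array(json.load(open("grasp.json"))[0])
S=np.array([.670,.075]); PSI=18.2
def tgt(back,zz,lat=0,tilt=47.07):
    h=np.array([np.cos(np.radians(PSI)),np.sin(np.radians(PSI))]); l=np.array([-h[1],h[0]])
    r=ori(tilt,PSI); xy=S-back*h+lat*l
    return np.array([*xy,zz])-r.apply(b),r
E
python3 - <<'E'
from tgt import *
plan(*tgt(.15,.10))
E
```

```text
t 5.78 q [-0.902  0.479  1.734  0.846  1.274 -0.586] F [ 0.3 -0.4 -2.2] op 0.548
pos [ 0.592  -0.1906  0.1082] tilt 46.94 psi_z 49.8 yaxis [ 0.754 -0.657 -0.015]
n 6 dist 0.2288 ang 30.77
row [ 0.051 -0.178  0.054] [-0.064  0.001  0.057]
```

Call:
arm_command --motion "0.051 -0.178 0.054 -0.064 0.001 0.057 0.3; 0.051 -0.178 0.054 -0.064 0.001 0.057 0.3; 0.051 -0.178 0.054 -0.064 0.001 0.057 0.3; 0.051 -0.178 0.054 -0.064 0.001 0.057 0.3; 0.051 -0.178 0.054 -0.064 0.001 0.057 0.3; 0.051 -0.178 0.054 -0.064 0.001 0.057 0.3; 0 0 0 0 0 0 0.3"

```text
time_s: 6.37
eef_pos: [0.5309, 0.039, 0.0946]
eef_rot: [-0.063, 0.911, 0.13, 0.386]
wrist_force: [-2.3, 0.8, -2.5]
opening: 0.545
```

Run:
```python
from tgt import *
plan(*tgt(.12,.055))
```

```text
t 6.37 q [-0.48   0.007  2.386  1.379  0.543 -0.362] F [-2.3  0.8 -2.5] op 0.545
pos [0.5309 0.039  0.0946] tilt 45.98 psi_z 17.4 yaxis [ 0.285 -0.958 -0.014]
n 2 dist 0.0471 ang 2.11
row [0.008 0.022 0.115] [ 0.005  0.009 -0.014]
```

Call:
arm_command --motion "0.008 0.022 0.115 0.005 0.009 -0.014 0.3; 0.008 0.022 0.115 0.005 0.009 -0.014 0.3; 0 0 0 0 0 0 0.3"

```text
time_s: 6.62
eef_pos: [0.5623, 0.0541, 0.0612]
eef_rot: [-0.067, 0.905, 0.154, 0.391]
wrist_force: [0.1, -1.1, -1.3]
opening: 0.546
```

```bash
python3 look.py 9 220,300 200,200;python3 - <<'E'
from tgt import *
plan(*tgt(.12,.055))
E
```

```text
t 6.62 q [-0.417  0.194  2.308  1.606  0.523 -0.612] F [ 0.1 -1.1 -1.3] op 0.546
pos [0.5623 0.0541 0.0612] tilt 46.8 psi_z 19.4 yaxis [ 0.331 -0.943 -0.001]
t 6.72 q [-0.42   0.188  2.311  1.599  0.524 -0.605] F [-0.9  0.4 -1.9] op 0.548
pos [0.5613 0.0534 0.0625] tilt 46.81 psi_z 19.3 yaxis [ 0.33  -0.944 -0.001]
n 1 dist 0.0138 ang 1.08
row [ 0.015  0.067 -0.002] [-0.014  0.004  0.011]
```

View pics/side9.png

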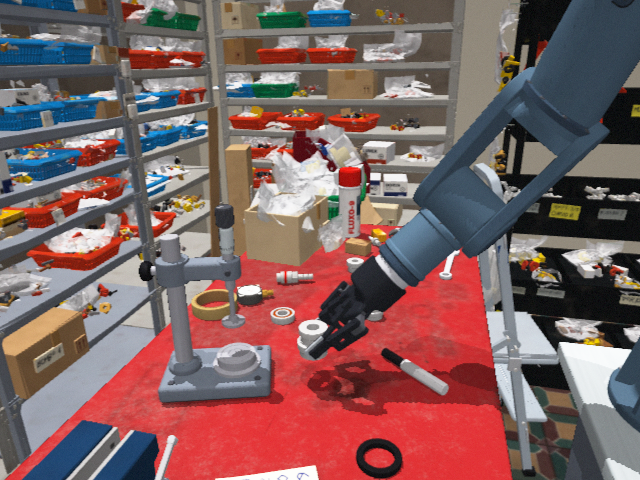

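View pics/st9.png

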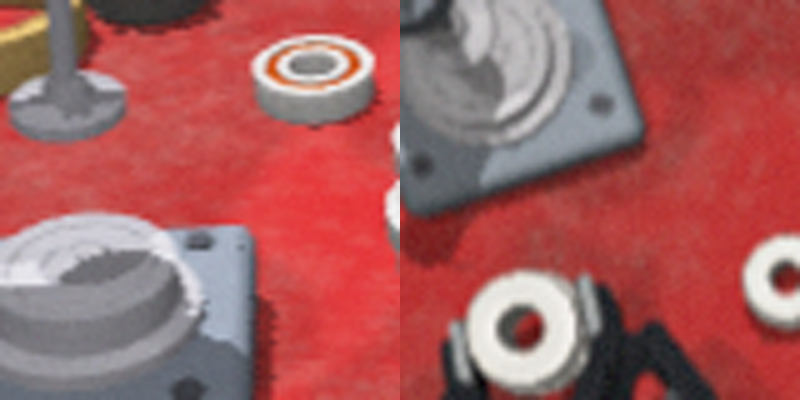

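Run:
```python
from tgt import *
from h import *
p,r=cur()
o=p+r.apply(b); up=r.apply(ori(47.07,49).inv().apply([0,0,1])); t=o+.046*up
print("orig",o.round(4),"top pred px",proj("top",t),"up",up.round(3),"obs world",onplane("top",(224,265.2),t[2]),"pred",t.round(4))
print(proj("side",t))
plan(*tgt(.10,.0555))
```

```text
t 6.72 q [-0.42   0.188  2.311  1.599  0.524 -0.605] F [-0.9  0.4 -1.9] op 0.548
orig [0.55   0.0494 0.0526] top pred px [[223.58325895 265.50348657]] up [0.005 0.    1.   ] obs world [0.55077493 0.04862629 0.09859785] pred [0.5502 0.0494 0.0986]
[[313.32242352 324.63355324]]
t 6.72 q [-0.42   0.188  2.311  1.599  0.524 -0.605] F [-0.9  0.4 -1.9] op 0.548
pos [0.5613 0.0534 0.0625] tilt 46.81 psi_z 19.3 yaxis [ 0.33  -0.944 -0.001]
n 1 dist 0.0259 ang 1.08
row [0.085 0.069 0.069] [-0.014  0.004  0.011]
```

Call:
arm_command --motion "0.085 0.069 0.069 -0.014 0.004 0.011 0.3; 0 0 0 0 0 0 0.3"

```text
time_s: 6.88
eef_pos: [0.5851, 0.0466, 0.0644]
eef_rot: [-0.063, 0.906, 0.143, 0.393]
wrist_force: [1.4, -0.1, -0.4]
opening: 0.547
```

Run:
```python
from tgt import *
plan(*tgt(.05,.0545)); p,r=cur(); print(p+r.apply(b))
```

```text
t 6.88 q [-0.4    0.222  2.258  1.6    0.5   -0.568] F [ 1.4 -0.1 -0.4] op 0.547
pos [0.5851 0.0466 0.0644] tilt 46.88 psi_z 18.1 yaxis [ 0.31  -0.951 -0.002]
n 2 dist 0.0515 ang 0.28
row [ 0.088 -0.001  0.094] [ 0.     0.002 -0.002]
t 6.88 q [-0.4    0.222  2.258  1.6    0.5   -0.568] F [ 1.4 -0.1 -0.4] op 0.547
[0.57364924 0.04293255 0.05454866]
```

Call:
arm_command --motion "0.088 -0.001 0.094 0 0.002 -0.002 0.3; 0.088 -0.001 0.094 0 0.002 -0.002 0.3; 0 0 0 0 0 0 0.3"

```text
time_s: 7.13
eef_pos: [0.6337, 0.0598, 0.0649]
eef_rot: [-0.062, 0.906, 0.142, 0.394]
wrist_force: [0.4, 0.4, -0.8]
opening: 0.546
```

```bash
python3 look.py 10 200,290 190,180;python3 - <<'E'
from tgt import *
plan(*tgt(.02,.0540)); p,r=cur(); print(p+r.apply(b))
E
```

```text
t 7.13 q [-0.318  0.301  2.144  1.609  0.446 -0.504] F [ 0.4  0.4 -0.8] op 0.546
pos [0.6337 0.0598 0.0649] tilt 47.03 psi_z 17.8 yaxis [ 0.306 -0.952  0.001]
t 7.23 q [-0.32   0.3    2.149  1.609  0.446 -0.506] F [-0.5 -0.9 -2.5] op 0.548
pos [0.6307 0.0599 0.0635] tilt 46.87 psi_z 17.9 yaxis [ 0.307 -0.952 -0.   ]
n 1 dist 0.0341 ang 0.39
row [ 0.118 -0.012  0.123] [ 0.004  0.003 -0.004]
t 7.23 q [-0.32   0.3    2.149  1.609  0.446 -0.506] F [-0.5 -0.9 -2.5] op 0.548
[0.61928333 0.05618619 0.05358439]
```

View pics/st10.png

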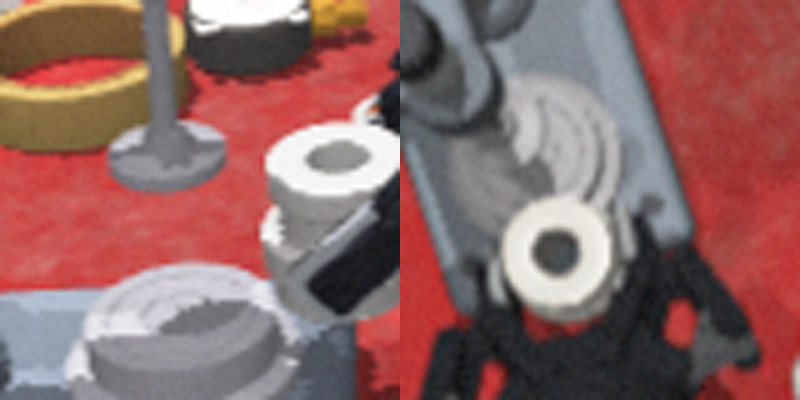

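Run:
```python
from h import *
B=onplane("top",(221.0,230.0),.0996);A=onplane("top",(216.8,210.0),.036);print(B,A)
# fit flange and disc overlay
for z,r in((.05,.03),(.036,.035)): pass
img=cv2.imread("pics/top0.png");S=8;x0,y0=170,165
im=cv2.resize(img[y0:y0+75,x0:x0+95],None,fx=S,fy=S,interpolation=cv2.INTER_CUBIC)
for (z,r,c) in((.05,.03,(0,255,0)),(.036,.035,(255,0,0)),(.289,.013,(0,255,255)),(.105,.018,(255,0,255))):
    q=(proj("top",circ(.670,.075,z,r))-[x0,y0]+.5)*S; cv2.polylines(im,[q.astype(int)],False,c,1)
cv2.imwrite("pics/an.png",im)
```

```text
[0.6212804 0.0546556 0.0996   ] [0.6730044  0.07508952 0.036     ]
```

View pics/an.png

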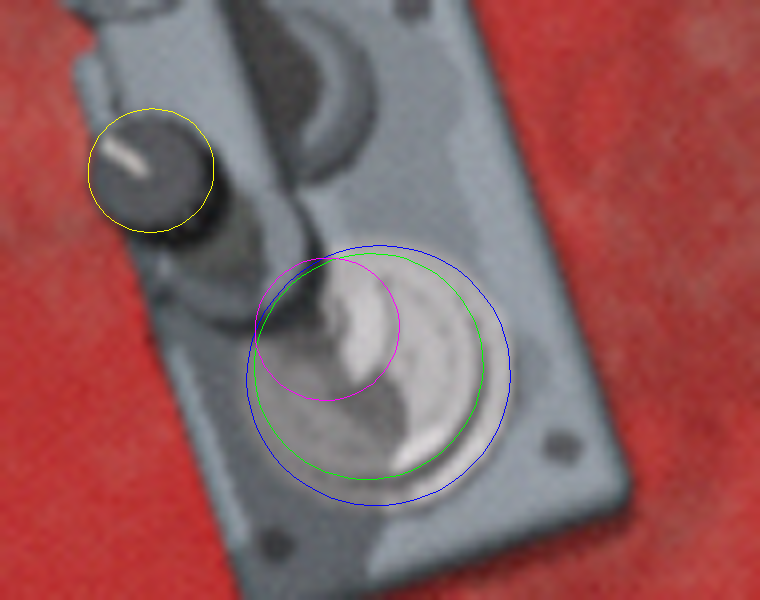

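Call:
arm_command --motion "0.118 -0.012 0.123 0.004 0.003 -0.004 0.3; 0 0 0 0 0 0 0.3"

```text
time_s: 7.4
eef_pos: [0.6599, 0.0708, 0.0629]
eef_rot: [-0.063, 0.906, 0.143, 0.393]
wrist_force: [1.8, 0.4, 0.3]
opening: 0.546
```

```bash
python3 look.py 11 200,290 180,170;python3 - <<'E'
from tgt import *
plan(*tgt(.0,.0535)); p,r=cur(); print(p+r.apply(b))
E
```

```text
t 7.4 q [-0.275  0.348  2.078  1.592  0.419 -0.451] F [1.8 0.4 0.3] op 0.546
pos [0.6599 0.0708 0.0629] tilt 46.86 psi_z 18.1 yaxis [ 0.309 -0.951 -0.002]
t 7.5 q [-0.277  0.347  2.085  1.592  0.419 -0.454] F [-0.1  1.2 -1.8] op 0.544
pos [0.6554 0.0712 0.0601] tilt 46.56 psi_z 18.2 yaxis [ 0.31  -0.951 -0.003]
n 1 dist 0.0272 ang 0.56
row [0.105 0.004 0.087] [-0.     0.008 -0.004]
t 7.5 q [-0.277  0.347  2.085  1.592  0.419 -0.454] F [-0.1  1.2 -1.8] op 0.544
[0.6439542  0.06746616 0.05031487]
```

View pics/st11.png

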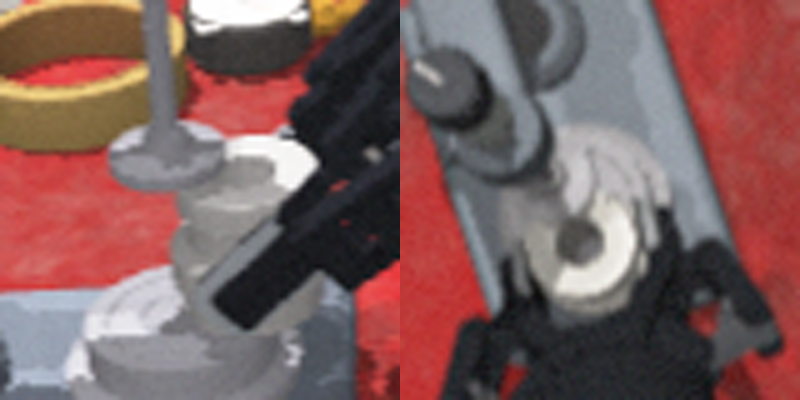

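Call:
arm_command --motion "0.015 0 -0.014 0 0.008 0 0.3; 0.05 0.002 0.043 0 0 0 0.3; 0 0 0 0 0 0 0.3"

```text
time_s: 7.75
eef_pos: [0.6644, 0.0734, 0.0652]
eef_rot: [-0.064, 0.906, 0.142, 0.393]
wrist_force: [1.0, 0.0, -1.3]
opening: 0.546
```

```bash
python3 look.py 12 200,290 180,170;python3 - <<'E'
from tgt import *
plan(*tgt(.0,.0535)); p,r=cur(); print(p+r.apply(b))
E
```

```text
t 7.75 q [-0.267  0.35   2.067  1.581  0.415 -0.428] F [ 1.   0.  -1.3] op 0.546
pos [0.6644 0.0734 0.0652] tilt 46.93 psi_z 18.2 yaxis [ 0.307 -0.952 -0.005]
t 7.85 q [-0.268  0.35   2.07   1.581  0.415 -0.43 ] F [-0.7  0.1 -2.1] op 0.548
pos [0.6625 0.0737 0.0637] tilt 46.79 psi_z 18.2 yaxis [ 0.308 -0.951 -0.006]
n 1 dist 0.0195 ang 0.51
row [0.066 0.005 0.072] [-0.001  0.005 -0.007]
t 7.85 q [-0.268  0.35   2.07   1.581  0.415 -0.43 ] F [-0.7  0.1 -2.1] op 0.548
[0.65110593 0.07008215 0.05383445]
```

View pics/st12.png

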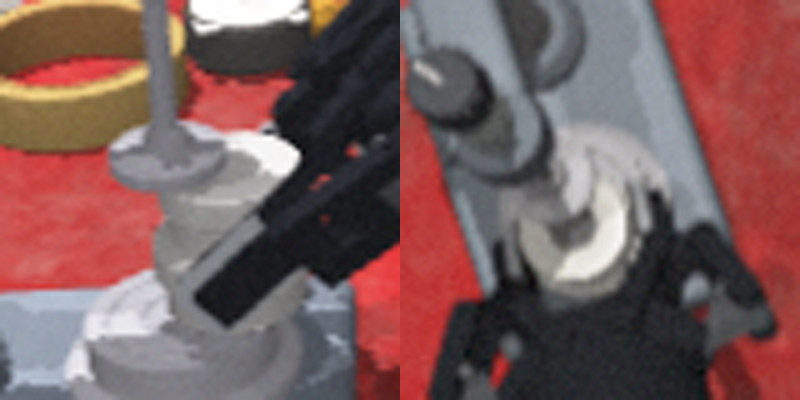

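Call:
arm_command --motion "0.036 0.003 0.038 0 0.004 -0.003 0.3; 0.036 0.002 0.036 0 0.003 -0.003 0.3; 0 0 0 0 0 0 0.3"

```text
time_s: 8.1
eef_pos: [0.6821, 0.0786, 0.0638]
eef_rot: [-0.064, 0.905, 0.144, 0.395]
wrist_force: [-0.5, -1.0, -1.8]
opening: 0.546
```

```bash
python3 look.py 13 200,290 180,170;python3 - <<'E'
from tgt import *
plan(*tgt(.0,.0535)); p,r=cur(); print(p+r.apply(b))
E
```

```text
t 8.1 q [-0.247  0.382  2.026  1.585  0.403 -0.419] F [-0.5 -1.  -1.8] op 0.546
pos [0.6821 0.0786 0.0638] tilt 47.19 psi_z 18.2 yaxis [ 0.311 -0.95  -0.001]
t 8.2 q [-0.247  0.382  2.028  1.585  0.403 -0.42 ] F [ 0.   0.1 -2. ] op 0.541
pos [0.6809 0.0788 0.0631] tilt 47.11 psi_z 18.2 yaxis [ 0.311 -0.95  -0.002]
n 1 dist 0.0006 ang 0.14
row [0.003 0.001 0.001] [-0.    -0.001 -0.002]
t 8.2 q [-0.247  0.382  2.028  1.585  0.403 -0.42 ] F [ 0.   0.1 -2. ] op 0.541
[0.66949902 0.07508395 0.05317984]
```

View pics/st13.png

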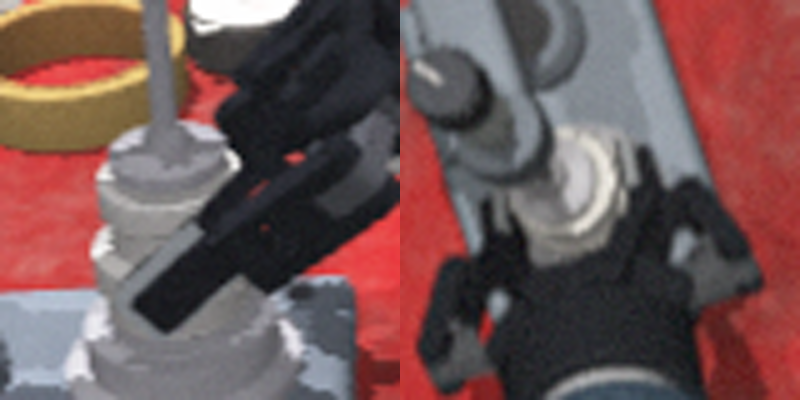

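Call:
arm_command --motion "-0.006 0 0.006 0 0 0 0.3; -0.006 0 0.006 0 0 0 0.3; 0 0 0 0 0 0 0.3"

```text
time_s: 8.45
eef_pos: [0.6812, 0.0791, 0.06]
eef_rot: [-0.064, 0.905, 0.144, 0.395]
wrist_force: [1.0, 0.2, -0.3]
opening: 0.545
```

```bash
python3 look.py 14 200,290 180,170;python3 - <<'E'
from tgt import *
plan(*tgt(.0,.05)); p,r=cur(); print(p+r.apply(b))
E
```

```text
t 8.45 q [-0.247  0.39   2.027  1.604  0.404 -0.441] F [ 1.   0.2 -0.3] op 0.545
pos [0.6812 0.0791 0.06  ] tilt 47.18 psi_z 18.3 yaxis [ 0.312 -0.95  -0.002]
t 8.55 q [-0.247  0.39   2.027  1.603  0.404 -0.44 ] F [ 0.1 -0.2 -0.5] op 0.547
pos [0.6812 0.0791 0.06  ] tilt 47.17 psi_z 18.3 yaxis [ 0.312 -0.95  -0.002]
n 1 dist 0.0004 ang 0.15
row [-0.     0.002  0.   ] [-0.001 -0.002 -0.002]
t 8.55 q [-0.247  0.39   2.027  1.603  0.404 -0.44 ] F [ 0.1 -0.2 -0.5] op 0.547
[0.66982066 0.07542829 0.05005479]
```

View pics/st14.png

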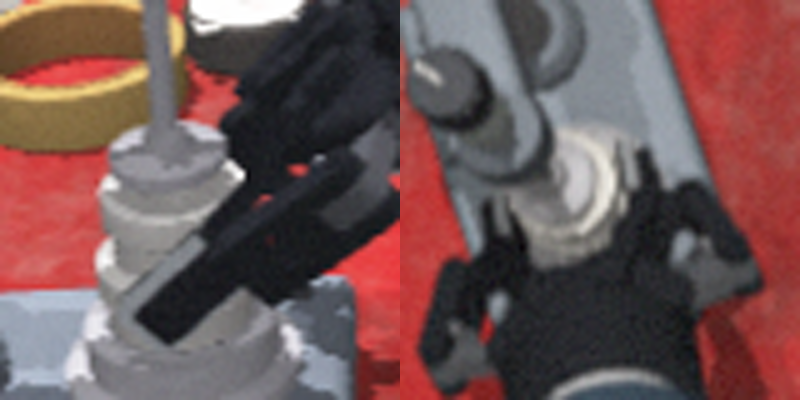

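Call:
arm_command --motion "0 0 0 0 0 0 0.6; 0 0 0 0 0 0 0.7; 0 0 0 0 0 0 0.8; 0 0 0 0 0 0 0.8"

```text
time_s: 8.88
eef_pos: [0.6813, 0.0791, 0.0603]
eef_rot: [-0.064, 0.905, 0.144, 0.395]
wrist_force: [0.3, -0.1, -0.1]
opening: 0.8
```

```bash
python3 look.py 15 200,290 180,170
```

```text
t 8.88 q [-0.247  0.39   2.027  1.604  0.404 -0.44 ] F [ 0.3 -0.1 -0.1] op 0.8
pos [0.6813 0.0791 0.0603] tilt 47.2 psi_z 18.3 yaxis [ 0.312 -0.95  -0.002]
```

View pics/st15.png

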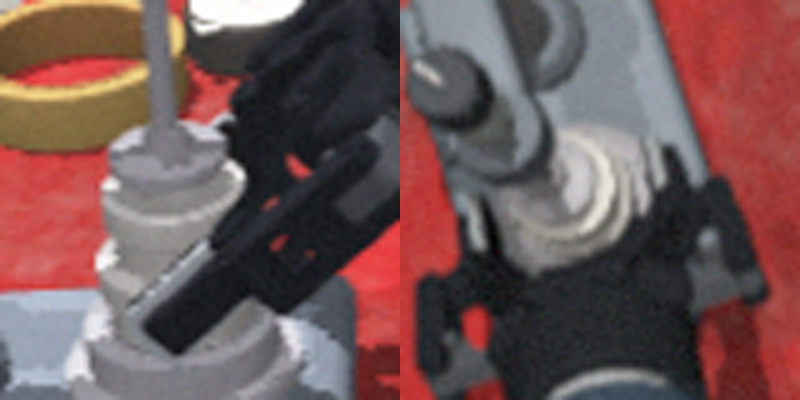

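Call:
arm_command --motion "0 0 -0.05 0 0 0 0.8; 0 0 -0.15 0 0 0 0.8; 0 0 -0.18 0 0 0 0.8; 0 0 -0.18 0 0 0 0.8; 0 0 -0.18 0 0 0 0.8"

```text
time_s: 9.4
eef_pos: [0.5748, 0.0457, 0.1573]
eef_rot: [-0.066, 0.907, 0.144, 0.39]
wrist_force: [-0.2, 0.2, 1.3]
opening: 0.799
```

```bash
python3 look.py 16 200,290 180,170
```

```text
t 9.4 q [-0.417 -0.061  2.268  1.127  0.576 -0.036] F [-0.2  0.2  1.3] op 0.799
pos [0.5748 0.0457 0.1573] tilt 46.64 psi_z 18.7 yaxis [ 0.313 -0.95  -0.008]
```

View pics/st16.png

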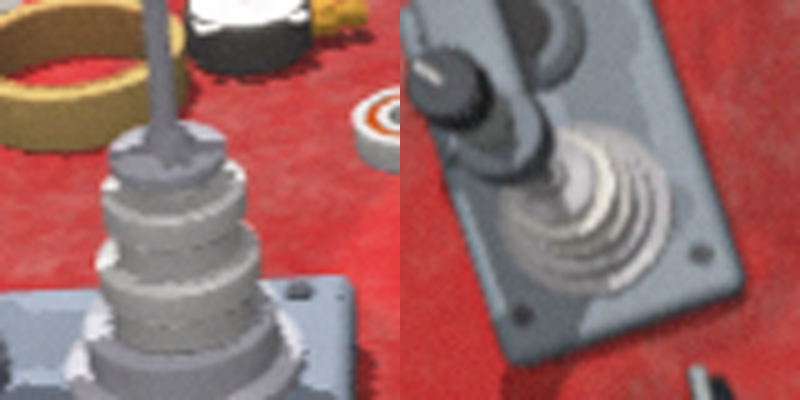

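Run:
```python
from pl import *
from h import *
for z in(.2,.24,.26,.28,.3): print(z,proj("top",[.746,.1,z]),proj("side",[.746,.1,z]))
plan([.56,.04,.37],ori(0,60))
```

```text
0.2 [[186.75122227 155.74775233]] [[172.7306493 265.6265455]]
0.24 [[181.24906804 149.58622665]] [[169.37422988 239.79897691]]
0.26 [[178.31912622 146.30516416]] [[167.64359821 226.4818068 ]]
0.28 [[175.25937527 142.87873638]] [[165.87654768 212.88439452]]
0.3 [[172.06099311 139.29706399]] [[164.0719165  198.99780001]]
t 9.5 q [-0.418 -0.071  2.268  1.128  0.576 -0.038] F [ 1.6 -0.6  0.7] op 0.798
pos [0.5764 0.0444 0.1627] tilt 47.13 psi_z 18.2 yaxis [ 0.313 -0.95  -0.   ]
n 10 dist 0.208 ang 62.19
row [ 0.039  0.007 -0.099] [ 0.029 -0.075 -0.066]
```

Call:
arm_command --motion "0.039 0.007 -0.099 0.029 -0.075 -0.066 0.8; 0.039 0.007 -0.099 0.029 -0.075 -0.066 0.8; 0.039 0.007 -0.099 0.029 -0.075 -0.066 0.8; 0.039 0.007 -0.099 0.029 -0.075 -0.066 0.8; 0.039 0.007 -0.099 0.029 -0.075 -0.066 0.8; 0.039 0.007 -0.099 0.029 -0.075 -0.066 0.8; 0.039 0.007 -0.099 0.029 -0.075 -0.066 0.8; 0.039 0.007 -0.099 0.029 -0.075 -0.066 0.8; 0.039 0.007 -0.099 0.029 -0.075 -0.066 0.8; 0.039 0.007 -0.099 0.029 -0.075 -0.066 0.8"

```text
time_s: 10.33
eef_pos: [0.5572, 0.04, 0.3612]
eef_rot: [-0.009, 0.865, 0.502, -0.005]
wrist_force: [0.8, 0.3, -0.5]
opening: 0.795
```

Run:
```python
from pl import *
p,r=show(); m=r.as_matrix(); print("yaw x",np.degrees(np.arctan2(m[1,0],m[0,0])))
plan([.6695,.0748,.35],ori(0,110))
```

```text
t 10.33 q [-0.146  0.079  1.462  0.008  1.619  0.374] F [ 0.8  0.3 -0.5] op 0.795
pos [0.5572 0.04   0.3612] tilt 1.16 psi_z 146.9 yaxis [ 0.868 -0.496 -0.02 ]
yaw x 60.23998281727368
t 10.33 q [-0.146  0.079  1.462  0.008  1.619  0.374] F [ 0.8  0.3 -0.5] op 0.795
pos [0.5572 0.04   0.3612] tilt 1.16 psi_z 146.9 yaxis [ 0.868 -0.496 -0.02 ]
n 8 dist 0.1181 ang 49.77
row [0.032 0.069 0.006] [-0.002 -0.001 -0.104]
```

Call:
arm_command --motion "0.032 0.069 0.006 -0.002 -0.001 -0.104 0.8; 0.032 0.069 0.006 -0.002 -0.001 -0.104 0.8; 0.032 0.069 0.006 -0.002 -0.001 -0.104 0.8; 0.032 0.069 0.006 -0.002 -0.001 -0.104 0.8; 0.032 0.069 0.006 -0.002 -0.001 -0.104 0.8; 0.032 0.069 0.006 -0.002 -0.001 -0.104 0.8; 0.032 0.069 0.006 -0.002 -0.001 -0.104 0.8; 0.032 0.069 0.006 -0.002 -0.001 -0.104 0.8; 0 0 0 0 0 -0.115 0.8; 0 0 0 0 0 -0.115 0.8"

```text
time_s: 11.17
eef_pos: [0.6846, 0.0919, 0.3389]
eef_rot: [-0.009, 0.437, 0.899, 0.005]
wrist_force: [-1.0, -0.6, 0.6]
opening: 0.8
```

Call:
arm_command --motion "0 0 0 0 0 -0.115 0.8; 0 0 0 0 0 -0.115 0.8; 0 0 0 0 0 -0.115 0.8; 0 0 0 0 0 -0.115 0.8; 0 0 0 0 0 -0.115 0.8; 0 0 0 0 0 -0.115 0.8; 0 0 0 0 0 -0.115 0.8; 0 0 0 0 0 -0.115 0.8; 0 0 0 0 0 -0.115 0.8; 0 0 0 0 0 -0.115 0.8"

```text
time_s: 12.0
eef_pos: [0.6887, 0.1028, 0.3158]
eef_rot: [-0.015, -0.171, 0.985, 0.02]
wrist_force: [0.1, -0.1, -0.5]
opening: 0.799
```

Run:
```python
from pl import *
p,r=show(); m=r.as_matrix(); print("yaw x",np.degrees(np.arctan2(m[1,0],m[0,0])))
plan([.6695,.0748,.32],ori(0,235))
```

```text
t 12.0 q [-0.037  0.424  1.133  0.033  1.621 -1.951] F [ 0.1 -0.1 -0.5] op 0.799
pos [0.6887 0.1028 0.3158] tilt 2.82 psi_z 136.0 yaxis [-0.336  0.941  0.044]
yaw x -160.27854547259466
t 12.0 q [-0.037  0.424  1.133  0.033  1.621 -1.951] F [ 0.1 -0.1 -0.5] op 0.799
pos [0.6887 0.1028 0.3158] tilt 2.82 psi_z 136.0 yaxis [-0.336  0.941  0.044]
n 6 dist 0.0342 ang 35.42
row [ 0.027 -0.01  -0.003] [ 0.008 -0.001 -0.098]
```

Call:
arm_command --motion "0.027 -0.01 -0.003 0.008 -0.001 -0.098 0.8; 0.027 -0.01 -0.003 0.008 -0.001 -0.098 0.8; 0.027 -0.01 -0.003 0.008 -0.001 -0.098 0.8; 0.027 -0.01 -0.003 0.008 -0.001 -0.098 0.8; 0.027 -0.01 -0.003 0.008 -0.001 -0.098 0.8; 0.027 -0.01 -0.003 0.008 -0.001 -0.098 0.8; 0 0 0 0 0 0 0.8"

```text
time_s: 12.58
eef_pos: [0.6713, 0.0807, 0.304]
eef_rot: [-0.004, -0.484, 0.875, 0.008]
wrist_force: [0.4, 0.1, -0.1]
opening: 0.797
```

Run:
```python
from pl import *
plan([.6695,.0748,.30],ori(0,235))
```

```text
t 12.58 q [-0.06   0.369  1.228  0.01   1.56  -2.642] F [ 0.4  0.1 -0.1] op 0.797
pos [0.6713 0.0807 0.304 ] tilt 1.07 psi_z 144.5 yaxis [-0.847  0.531  0.019]
n 1 dist 0.0073 ang 3.11
row [ 0.03  -0.009  0.02 ] [0.018 0.001 0.049]
```

Call:
arm_command --motion "0.03 -0.009 0 0.018 0.001 0 0.8; 0 0 0 0 0 0 0.8"

```text
time_s: 12.75
eef_pos: [0.6699, 0.0754, 0.3011]
eef_rot: [-0.001, -0.483, 0.876, 0.001]
wrist_force: [-1.0, -0.9, -0.2]
opening: 0.796
```

```bash
python3 look.py 17 190,170 150,150
python3 - <<'E'
from pl import *
plan([.6695,.0748,.265],ori(0,238))
E
```

```text
t 12.75 q [-6.400e-02  3.570e-01  1.249e+00  1.000e-03  1.537e+00 -2.642e+00] F [-1.  -0.9 -0.2] op 0.796
pos [0.6699 0.0754 0.3011] tilt 0.13 psi_z 145.7 yaxis [-0.845  0.534  0.002]
t 12.85 q [-6.400e-02  3.580e-01  1.249e+00  2.000e-03  1.538e+00 -2.643e+00] F [ 0.5 -0.5 -1. ] op 0.801
pos [0.6699 0.0759 0.3012] tilt 0.19 psi_z 140.6 yaxis [-0.846  0.534  0.003]
n 1 dist 0.0362 ang 0.31
row [ 0.006 -0.002  0.181] [ 0.003  0.    -0.004]
```

View pics/st17.png

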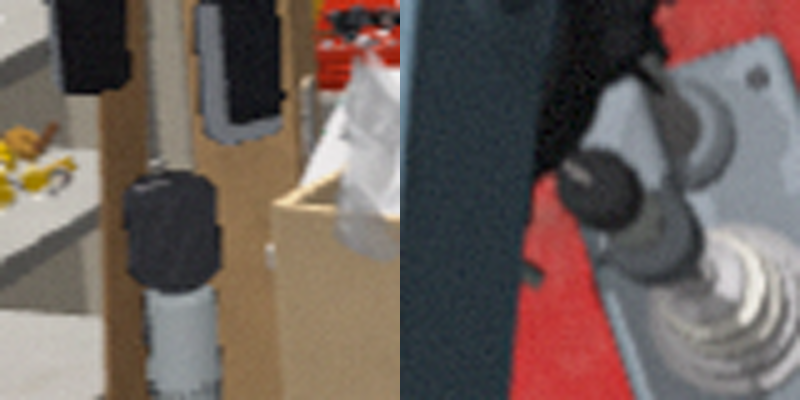

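Call:
arm_command --motion "0.003 -0.001 0.09 0.002 0 0 0.8; 0.003 -0.001 0.09 0.001 0 0 0.8; 0 0 0 0 0 0 0.8"

```text
time_s: 13.1
eef_pos: [0.671, 0.0757, 0.2657]
eef_rot: [0.002, -0.481, 0.876, -0.0]
wrist_force: [-1.1, -0.3, -1.5]
opening: 0.8
```

```bash
python3 look.py 18 190,170 150,150
python3 - <<'E'
from pl import *
plan([.6695,.0748,.264],ori(0,238))
E
```

```text
t 13.1 q [-6.400e-02  3.750e-01  1.297e+00  2.000e-03  1.467e+00 -2.639e+00] F [-1.1 -0.3 -1.5] op 0.8
pos [0.671  0.0757 0.2657] tilt 0.23 psi_z 21.4 yaxis [-0.844  0.536 -0.002]
t 13.2 q [-6.400e-02  3.720e-01  1.293e+00  2.000e-03  1.469e+00 -2.640e+00] F [ 0.2 -0.1  0. ] op 0.802
pos [0.6722 0.0756 0.2691] tilt 0.44 psi_z 8.4 yaxis [-0.844  0.536 -0.006]
n 1 dist 0.0058 ang 0.61
row [0.011 0.009 0.025] [-0.006  0.005 -0.007]
```

View pics/st18.png

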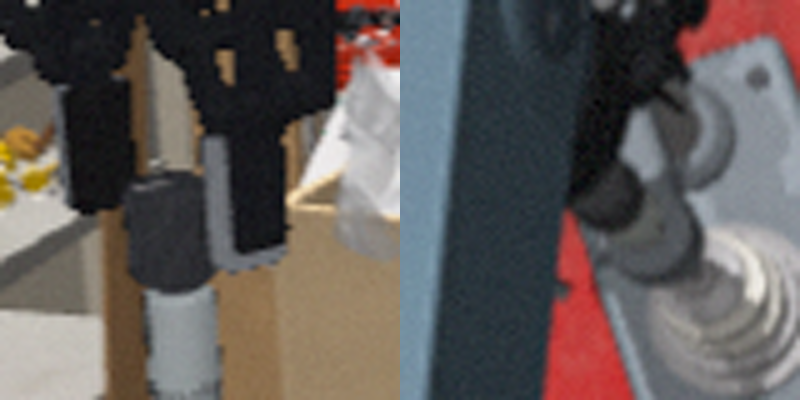

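Call:
arm_command --motion "0.011 0.009 0.022 -0.006 0.005 0 0.7; 0 0 0 0 0 0 0.55; 0 0 0 0 0 0 0.45"

```text
time_s: 13.45
eef_pos: [0.6709, 0.0749, 0.268]
eef_rot: [0.001, -0.481, 0.877, -0.001]
wrist_force: [-0.8, 0.8, 0.3]
opening: 0.449
```

```bash
python3 look.py 19 190,170 150,150
python3 - <<'E'
from pl import *
plan([.6695,.0748,.264],ori(0,238))
E
```

```text
t 13.45 q [-0.064  0.373  1.294  0.     1.471 -2.639] F [-0.8  0.8  0.3] op 0.449
pos [0.6709 0.0749 0.268 ] tilt 0.19 psi_z 0.5 yaxis [-0.844  0.537 -0.003]
t 13.55 q [-0.064  0.373  1.294  0.     1.471 -2.64 ] F [ 0.3 -0.9 -0.1] op 0.451
pos [0.6708 0.0749 0.2677] tilt 0.18 psi_z -0.3 yaxis [-0.844  0.537 -0.003]
n 1 dist 0.0039 ang 0.48
row [0.004 0.005 0.019] [-0.003  0.002 -0.007]
```

View pics/st19.png

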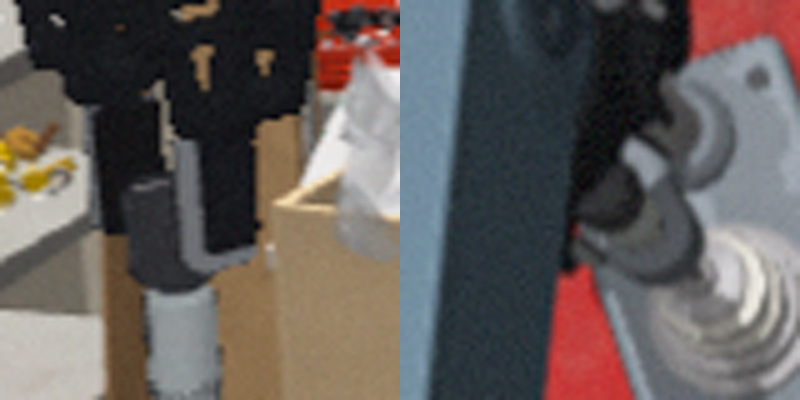

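Call:
arm_command --motion "0.003 0.005 0.015 0 0 0 0.4; 0 0 0 0 0 0 0.36; 0 0 0 0 0 0 0.33"

```text
time_s: 13.8
eef_pos: [0.6699, 0.0749, 0.2656]
eef_rot: [0.002, -0.481, 0.877, -0.001]
wrist_force: [-0.4, -0.0, -0.7]
opening: 0.323
```

Call:
arm_command --motion "0 0 0 0 0 0 0.29; 0 0 0 0 0 0 0.26; 0 0 0 0 0 0 0.23"

```text
time_s: 14.05
eef_pos: [0.6693, 0.0753, 0.2659]
eef_rot: [0.002, -0.481, 0.876, -0.001]
wrist_force: [-0.3, 0.3, -0.7]
opening: 0.279
```

```bash
python3 look.py 20 190,170 150,150
python3 - <<'E'
from pl import *
plan([.6695,.0748,.264],ori(0,238))
E
```

```text
t 14.05 q [-6.400e-02  3.700e-01  1.301e+00  1.000e-03  1.466e+00 -2.639e+00] F [-0.3  0.3 -0.7] op 0.279
pos [0.6693 0.0753 0.2659] tilt 0.22 psi_z 4.6 yaxis [-0.844  0.536 -0.003]
t 14.15 q [-6.400e-02  3.710e-01  1.301e+00  1.000e-03  1.466e+00 -2.639e+00] F [-0.8 -0.6  1. ] op 0.284
pos [0.6693 0.0753 0.2659] tilt 0.21 psi_z 5.8 yaxis [-0.844  0.537 -0.003]
n 1 dist 0.002 ang 0.5
row [ 0.002 -0.002  0.01 ] [-0.003  0.002 -0.007]
```

View pics/st20.png

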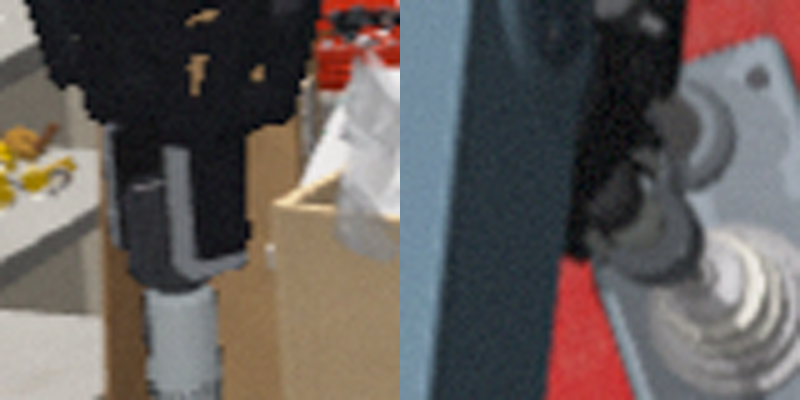

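Call:
arm_command --motion "0 0 0 0 0 0 0.2; 0 0 0 0 0 0.06 0.2; 0 0 0 0 0 0.06 0.2; 0 0 0 0 0 0.06 0.2; 0 0 0 0 0 0.06 0.2; 0 0 0 0 0 0.06 0.2"

```text
time_s: 14.65
eef_pos: [0.6689, 0.0756, 0.2659]
eef_rot: [0.001, -0.333, 0.943, 0.0]
wrist_force: [-1.1, 0.3, 1.2]
opening: 0.28
```

Run:
```python
from pl import *
p,r=show(); print(get_obs()["torque"]); d=r.inv().apply(np.array([.6693,.0753,.266])-p); print((d/.2).round(4)); m=r.as_matrix(); print("yaw",np.degrees(np.arctan2(m[1,0],m[0,0]))%360)
```

```text
t 14.65 q [-6.400e-02  3.710e-01  1.301e+00  1.000e-03  1.467e+00 -2.313e+00] F [-1.1  0.3  1.2] op 0.28
pos [0.6689 0.0756 0.2659] tilt 0.15 psi_z 20.5 yaxis [-0.628  0.778 -0.001]
[0.01588997 0.18946124 0.01780343]
[-0.0007 -0.0026 -0.0006]
yaw 218.88584932845882
```

Call:
arm_command --motion "0 0 0 0 0 0.08 0.2; 0 0 0 0 0 0.08 0.2; 0 0 0 0 0 0.08 0.2; 0 0 0 0 0 0.08 0.2; 0 0 0 0 0 0.08 0.2; 0 0 0 0 0 0.08 0.2; 0 0 0 0 0 0.08 0.2; 0 0 0 0 0 0.08 0.2; 0 0 0 0 0 0.08 0.2; 0 0 0 0 0 0.08 0.2"

```text
time_s: 15.48
eef_pos: [0.6683, 0.0771, 0.2659]
eef_rot: [0.0, 0.099, 0.995, 0.001]
wrist_force: [-1.0, 0.6, 0.4]
opening: 0.28
```

```bash
python3 look.py 21 200,290 150,150
python3 - <<'E'
from pl import *
p,r=show(); print(get_obs()["torque"]); d=r.inv().apply(np.array([.6693,.0753,.266])-p); print((d/.2).round(4))
E
```

```text
t 15.48 q [-0.062  0.371  1.301  0.002  1.469 -1.434] F [-1.   0.6  0.4] op 0.28
pos [0.6683 0.0771 0.2659] tilt 0.15 psi_z 68.4 yaxis [0.198 0.98  0.003]
t 15.58 q [-0.062  0.371  1.301  0.003  1.469 -1.438] F [-0.9  0.1  0.8] op 0.279
pos [0.6683 0.0771 0.2659] tilt 0.15 psi_z 69.0 yaxis [0.195 0.981 0.003]
[ 0.07223136  0.15754658 -0.01060774]
[-0.0065 -0.0077 -0.0006]
```

View pics/st21.png

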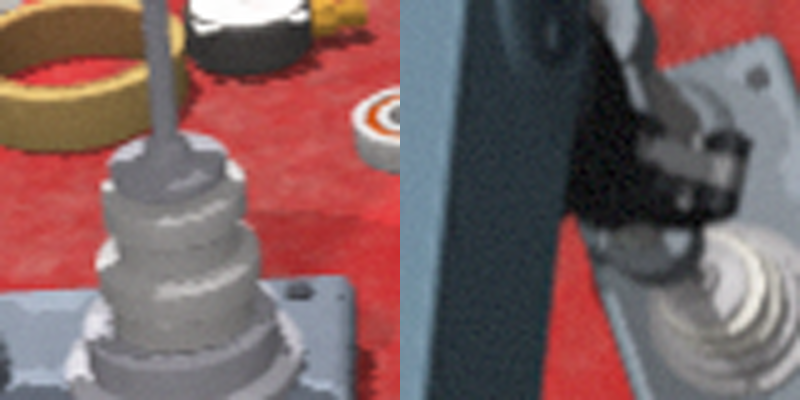

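Call:
arm_command --motion "-0.003 -0.004 0 0 0 0.08 0.2; -0.003 -0.004 0 0 0 0.08 0.2; 0 0 0 0 0 0.08 0.2; 0 0 0 0 0 0.08 0.2; 0 0 0 0 0 0.08 0.2; 0 0 0 0 0 0.08 0.2; 0 0 0 0 0 0.08 0.2; 0 0 0 0 0 0.08 0.2; 0 0 0 0 0 0.08 0.2; 0 0 0 0 0 0.08 0.2"

```text
time_s: 16.42
eef_pos: [0.669, 0.0784, 0.2659]
eef_rot: [-0.001, 0.495, 0.869, 0.003]
wrist_force: [-0.3, 1.2, 0.1]
opening: 0.277
```

```bash
python3 look.py 22 200,290 150,150
python3 - <<'E'
from pl import *
p,r=show(); print(get_obs()["torque"]); d=r.inv().apply(np.array([.6693,.0753,.266])-p); print((d/.2).round(4))
E
```

```text
t 16.42 q [-0.062  0.372  1.299  0.007  1.47  -0.599] F [-0.3  1.2  0.1] op 0.277
pos [0.669  0.0784 0.2659] tilt 0.38 psi_z 82.7 yaxis [0.86  0.51  0.004]
t 16.52 q [-0.062  0.372  1.299  0.007  1.47  -0.601] F [-0.7  1.2 -0. ] op 0.281
pos [0.669  0.0784 0.2659] tilt 0.38 psi_z 82.5 yaxis [0.859 0.513 0.004]
[ 0.0525862   0.0478875  -0.04009385]
[-0.0139 -0.0068 -0.0004]
```

View pics/st22.png

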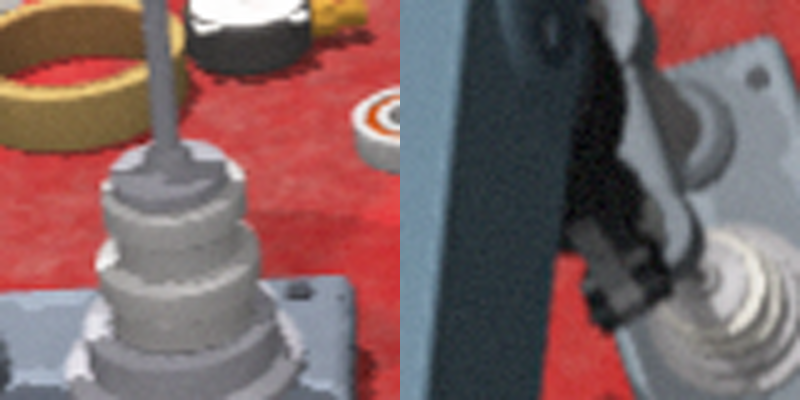

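Call:
arm_command --motion "-0.006 -0.003 0 0 0 0.07 0.2; -0.006 -0.002 0 0 0 0.07 0.2; -0.002 0 0 0 0 0.07 0.2; -0.002 0 0 0 0 0.07 0.2; -0.001 0 0 0 0 0.07 0.2; -0.001 0 0 0 0 0.07 0.2; -0.001 0 0 0 0 0.07 0.2; -0.001 0 0 0 0 0.07 0.2; 0 0 0 0 0 0.07 0.2; 0 0 0 0 0 0.07 0.2"

```text
time_s: 17.35
eef_pos: [0.6703, 0.0788, 0.2659]
eef_rot: [-0.004, 0.765, 0.644, 0.005]
wrist_force: [0.1, 0.4, 0.4]
opening: 0.282
```

```bash
python3 look.py 23 200,290 150,150
python3 - <<'E'
from pl import *
p,r=show(); print(get_obs()["torque"]); d=r.inv().apply(np.array([.6693,.0753,.266])-p); print((d/.2).round(4))
E
```

```text
t 17.35 q [-0.065  0.373  1.298  0.014  1.469  0.105] F [0.1 0.4 0.4] op 0.282
pos [0.6703 0.0788 0.2659] tilt 0.79 psi_z 78.8 yaxis [ 0.985 -0.17   0.   ]
t 17.45 q [-0.065  0.373  1.298  0.014  1.469  0.103] F [-0.4  0.5  0.7] op 0.284
pos [0.6703 0.0787 0.2659] tilt 0.79 psi_z 78.8 yaxis [ 0.986 -0.169  0.   ]
[ 0.00215814 -0.01308717  0.00909298]
[-0.0178 -0.0022 -0.0006]
```

View pics/st23.png

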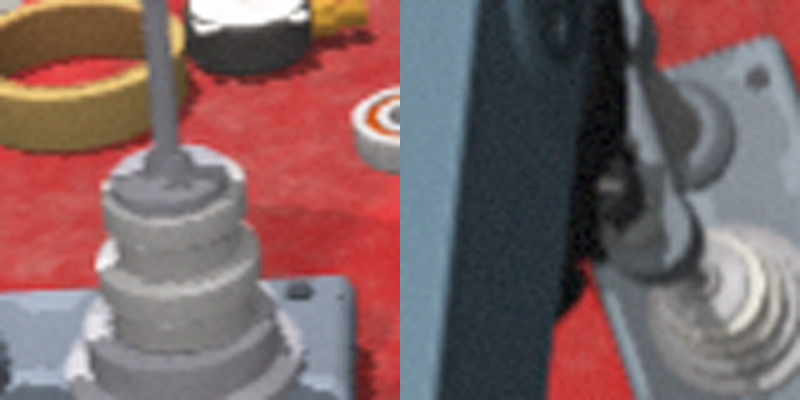

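Call:
arm_command --motion "-0.004 0 0 0 0 0.08 0.2; -0.004 0 0 0 0 0.08 0.2; -0.003 0 0 0 0 0.08 0.2; -0.003 0 0 0 0 0.08 0.2; -0.002 0 0 0 0 0.08 0.2; -0.002 0 0 0 0 0.08 0.2; -0.002 0 0 0 0 0.08 0.2; -0.002 0 0 0 0 0.08 0.2; 0 0 0 0 0 0.08 0.2; 0 0 0 0 0 0.08 0.2"

```text
time_s: 18.28
eef_pos: [0.6718, 0.0779, 0.266]
eef_rot: [-0.007, 0.957, 0.291, 0.008]
wrist_force: [-0.4, 0.5, 0.7]
opening: 0.28
```

```bash
python3 look.py 24 200,290 150,150
python3 - <<'E'
from pl import *
p,r=show(); print(get_obs()["torque"]); d=r.inv().apply(np.array([.6693,.0753,.266])-p); print((d/.2).round(4))
E
```

```text
t 18.28 q [-0.069  0.37   1.302  0.019  1.46   0.91 ] F [-0.4  0.5  0.7] op 0.28
pos [0.6718 0.0779 0.266 ] tilt 1.24 psi_z 59.7 yaxis [ 0.556 -0.831 -0.009]
t 18.38 q [-0.069  0.37   1.302  0.02   1.46   0.908] F [0.9 0.4 0.9] op 0.283
pos [0.6717 0.0779 0.266 ] tilt 1.24 psi_z 60.0 yaxis [ 0.558 -0.83  -0.01 ]
[-0.10370862  0.04669425  0.04988289]
[-0.0173  0.0041 -0.0006]
```

View pics/st24.png

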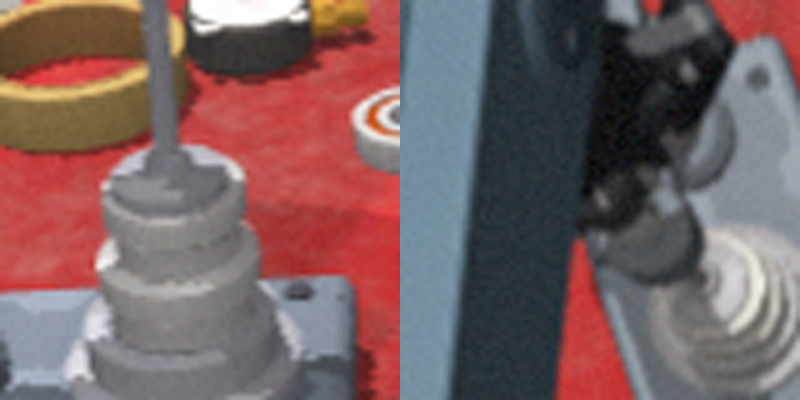

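Call:
arm_command --motion "-0.005 0.001 0 0 0 0.08 0.2; -0.005 0.001 0 0 0 0.08 0.2; -0.003 0 0 0 0 0.08 0.2; -0.003 0 0 0 0 0.08 0.2; -0.002 0 0 0 0 0.08 0.2; -0.002 0 0 0 0 0.08 0.2; -0.002 0 0 0 0 0.08 0.2; -0.002 0 0 0 0 0.08 0.2; 0 0 0 0 0 0.08 0.2; 0 0 0 0 0 0.08 0.2"

```text
time_s: 19.22
eef_pos: [0.672, 0.0763, 0.2659]
eef_rot: [-0.011, 0.994, -0.106, 0.01]
wrist_force: [-0.8, 0.1, 0.0]
opening: 0.282
```

```bash
python3 look.py 25 200,290 150,150
python3 - <<'E'
from pl import *
p,r=show(); print(get_obs()["torque"]); d=r.inv().apply(np.array([.6693,.0753,.266])-p); print((d/.2).round(4))
plan(p,ori(0,0)); m=r.as_matrix(); print("yaw",np.degrees(np.arctan2(m[1,0],m[0,0]))%360)
E
```

```text
t 19.22 q [-0.072  0.362  1.313  0.021  1.446  1.71 ] F [-0.8  0.1  0. ] op 0.282
pos [0.672  0.0763 0.2659] tilt 1.68 psi_z 41.3 yaxis [-0.211 -0.977 -0.024]
t 19.32 q [-0.072  0.362  1.313  0.021  1.446  1.708] F [0.4 0.5 0. ] op 0.281
pos [0.6719 0.0763 0.2659] tilt 1.69 psi_z 41.4 yaxis [-0.21  -0.977 -0.024]
[-0.25069108  0.17962244  0.02560892]
[-0.0119  0.0076 -0.0007]
t 19.32 q [-0.072  0.362  1.313  0.021  1.446  1.708] F [0.4 0.5 0. ] op 0.281
pos [0.6719 0.0763 0.2659] tilt 1.69 psi_z 41.4 yaxis [-0.21  -0.977 -0.024]
n 2 dist 0.0 ang 12.25
row [0. 0. 0.] [-0.01  -0.01  -0.101]
yaw 347.85698368649673
```

View pics/st25.png

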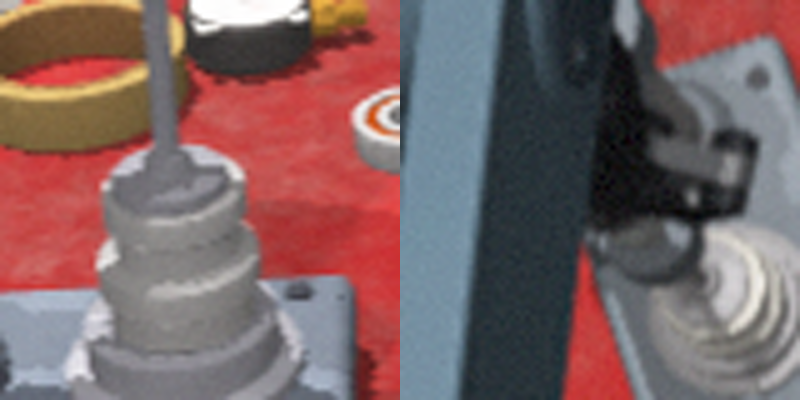

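Call:
arm_command --motion "0 0 0 0 0 0 0.35; 0 0 0 0 0 0 0.5; 0 0 0 0 0 0 0.7; 0 0 0 0 0 0 0.7; 0 0 -0.08 0 0 0 0.7; 0 0 -0.15 0 0 0 0.7; 0 0 -0.18 0 0 0 0.7; 0 0 -0.18 0 0 0 0.7"

```text
time_s: 19.98
eef_pos: [0.6653, 0.0739, 0.3744]
eef_rot: [-0.011, 0.995, -0.094, -0.001]
wrist_force: [0.4, -0.9, 0.4]
opening: 0.701
```

```bash
python3 look.py 26 200,290 150,150
python3 - <<'E'
from pl import *
p,r=show(); plan(p+np.array([-.2,-.15,.03]),r)
E
```

```text
t 19.98 q [-0.077  0.32   1.156  0.022  1.667  1.685] F [ 0.4 -0.9  0.4] op 0.701
pos [0.6653 0.0739 0.3744] tilt 1.23 psi_z 89.1 yaxis [-0.188 -0.982 -0.021]
t 20.08 q [-0.077  0.314  1.147  0.022  1.667  1.685] F [ 0.3 -0.   0.6] op 0.701
pos [0.6682 0.0737 0.3825] tilt 1.45 psi_z 53.3 yaxis [-0.187 -0.982 -0.023]
t 20.08 q [-0.077  0.314  1.147  0.022  1.667  1.685] F [ 0.3 -0.   0.6] op 0.701
pos [0.6682 0.0737 0.3825] tilt 1.45 psi_z 53.3 yaxis [-0.187 -0.982 -0.023]
n 7 dist 0.2518 ang 0.0
row [-0.12   0.132 -0.026] [0. 0. 0.]
```

View pics/st26.png

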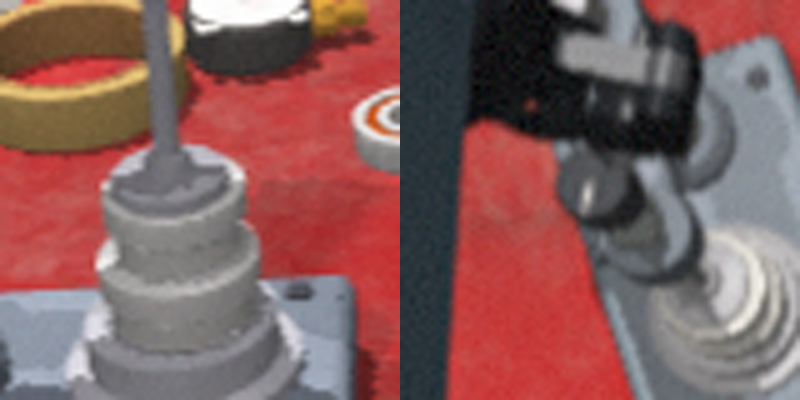

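Call:
arm_command --motion "-0.12 0.13 -0.026 0 0 0 0.7; -0.12 0.13 -0.026 0 0 0 0.7; -0.12 0.13 -0.026 0 0 0 0.7; -0.12 0.13 -0.026 0 0 0 0.7; 0 0 0 0 0 0 0.7; 0 0 0 0 0 0 0.7"

```text
time_s: 20.58
eef_pos: [0.5511, -0.0136, 0.3967]
eef_rot: [-0.011, 0.996, -0.089, 0.006]
wrist_force: [-0.0, -0.7, 1.1]
opening: 0.697
```

```bash
python3 look.py 27 200,290 170,165
```

```text
t 20.58 q [-0.254  0.032  1.443  0.023  1.658  1.498] F [-0.  -0.7  1.1] op 0.697
pos [ 0.5511 -0.0136  0.3967] tilt 1.4 psi_z 56.0 yaxis [-0.177 -0.984 -0.022]
```

View pics/st27.png

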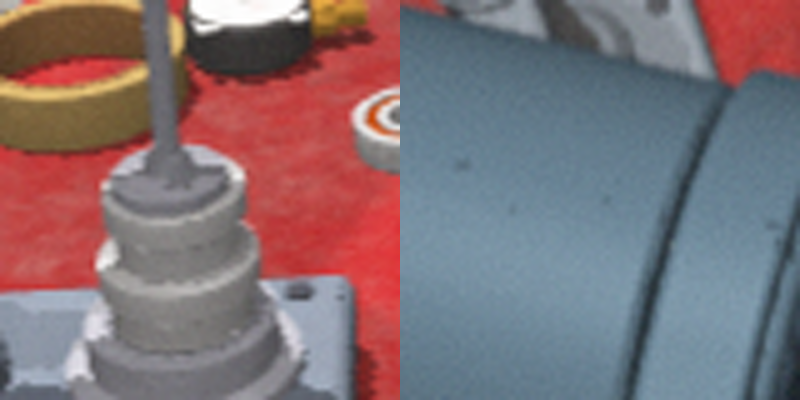

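View pics/top27.png

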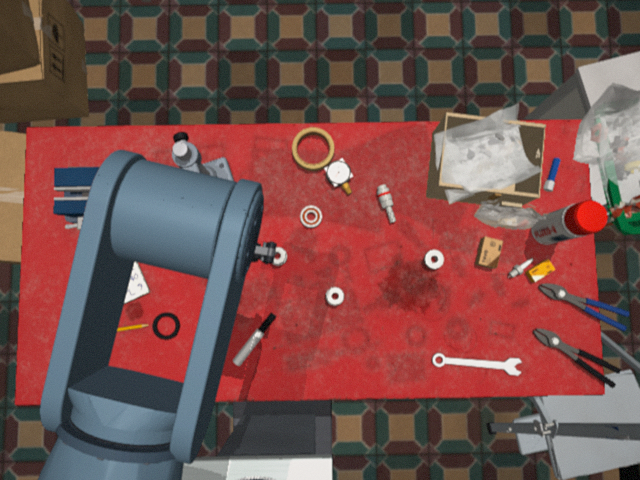

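```bash
python3 -c "
from bench import *
o=get_obs(); print(o['time_s'],o['wrist_force'],o['dq'].round(3)); print(hand_in())"
```

```text
20.6833 [ 0.8798027   0.48571161 -0.78540364] [ 0.019  0.028 -0.016  0.005 -0.002  0.007]
the job is handed in; nothing more can be done
None
```

I stood the taller (largest) bushing upright in the middle of the anvil, let go of it, and clamped it with the ratchet knob. I handed the job in at about 20.7 s, and no verdict was reported.

- **Grasp:** The first try closed on the narrower upper part of the bushing and pushed it about 9 mm along the table. I opened the gripper, measured again and gripped it properly round the 50 mm diameter.
- **Placing:** In the last side picture, the bushing stands upright, in line with the spindle to about 2 mm. In the final wide top picture, the arm hides that spot.
- **Knob:** I turned it about 250° clockwise in one grasp, and the disc stopped descending by about 157°. That implies a slip of roughly 90–130°, at least the quarter turn asked for. The white mark on the knob also ended up about 250° round, so the fingers did not slip on it. I could not read the slip or the clamping force directly.
- **Drift:** While turning, the tool moved up to about 3.5 mm sideways and tilted by up to 1.7°. The wrist forces stayed near zero.
- **End state:** The bearing, coupler, short bushing and two look-alike bushings were where they started in the last top picture. The gripper is clear of everything and the wrist force reads about zero.

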